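Unpack the clamped returns carrier onto the storeroom shelf

TASK

Unpack the blue carrier: lift its retaining bar out of the two open brackets and lay it along the yellow strip, then stand the white ceramic lamp socket upright on the round cork pad and the aluminium canister upright on the round red pad, and last of all lay the smoked breaker cover flat along the green mat. Everything ends centred on and wholly inside its own place, long parts in line with theirs; set the ceramic socket down without dropping it, and leave the steel octagon box and the brass bracket where they are.

Things in the scene. Friction and masses are not known exactly. Their poses are not given: they have to be found in the camera images.
- bar_mid (a point): Centre of the loose retaining bar: square aluminium bar, red ends, 280 long (its x axis), 16 x 16 mm, 0.19 kg. It starts level, 110 mm up, in the open-topped slots (22 mm wide, 16 mm deep) of a fixed blue carrier's two brackets, 4 to 9 mm above canister and socket: lift it straight up over 16 mm. At its middle it can be gripped across; a 50 mm gap between canister and socket lets the fingers in.
- socket_mid (a point): Centre (half-way up) of the loose white ceramic lamp socket: upright (z up), 55 mm high, barrel 46 mm in diameter on a 52 mm foot 12 mm high, brass-lined mouth, 0.18 kg. It starts on the smoked cover under the bar, 52 mm to one side of the carrier's centre along the bar, the canister 52 mm to the other side; which is on which side varies.
- canister_mid (a point): Centre (half-way up) of the loose screw-top aluminium canister: upright, 60 mm high, 52 mm in diameter, its ridged cap (top 14 mm) 49 mm, 0.20 kg, z up. At the start it stands on the smoked breaker cover under the bar.
- cover_mid (a point): Centre of the loose smoked (dark) breaker cover: flat box 180 long (its x axis) x 60 wide x 30 mm high, 0.18 kg. It starts under socket and canister, centred and in line on the blue carrier's base rail (270 x 50 x 8 mm, on the shelf), between the carrier's brackets: 12 mm thick, 40 mm across, 118 mm tall, 118 mm either way along x from the centre; the bar is in line with it.
- strip: The bar's place: fixed flat yellow strip, 300 long (its x axis) x 46 wide x 4 mm thick; origin at the centre of its underside, on the shelf. Either end of the bar may point either way.
- mat: The breaker cover's place: fixed flat green mat, 210 long (its x axis) x 90 wide x 4 mm thick; origin at the centre of its underside. Either end of the cover may point either way.
- cork_pad: The lamp socket's place: fixed round cork pad, 82 mm in diameter, 6 mm thick; origin at the centre of its underside.
- red_pad: The canister's place: fixed round red pad, 82 mm in diameter, 6 mm thick; origin at the centre of its underside.
- octagon_box: Bystander, loose: open galvanised steel octagon box, 100 mm across the flats, 38 mm high; origin at the centre of its underside. To be left alone.
- brass_bracket: Bystander, loose: brass angle 110 mm long (its y axis), 32 mm wide, 28 mm high, with four green grounding screws in a row; origin at the centre of its underside. To be left alone.
There are look-alikes about, which are no part of the job. Leave any turquoise look-alike of the part that bears cover_mid alone.

How it is judged:
By the outcome, as a careful person would: the job done as asked, in the order asked, and still so for the second after the job is handed in, with the robot touching nothing.
It also fails if it takes over 128 s, if anything falls off the work surface, if the arm or the gripper's body presses on something with over 40 N, if the wrist force passes 120 N, or if a joint passes its speed limit or range.

ROBOT

A 6-joint arm with a two-finger parallel gripper is mounted at the origin on the work surface. World frame = base frame: x ahead of the robot, y to its left, z up, the work surface at z = 0. Lengths are in m, angles in rad, forces in N, time in s.
With the tool pointing down it reaches from about 0.375 to 0.9 m from the base axis. Payload 3.1 kg.
Tool frame: the origin (TCP) lies midway between the tips of the shut fingers; the grasp point (between the pads) lies 19 mm behind it; z points along the fingers, y is the line along which they close (so a half turn about z gives the same grasp; the last joint's range is limited). The gripper opens to 85 mm and grips with 20 to 120 N. Pads are 22 mm wide; open, the fingers measure 114 mm over their backs; the gripper's body (76 mm by 85 mm) begins 54 mm behind the grasp point. The pads swing forward as they close: fully open they stand 13 mm farther back than shut.
Start: joints at [1.155, 0.527, 1.433, -0, 1.181, -0.178], TCP at [0.147, 0.607, 0.231] pointing down, gripper open.
Joint ranges: [-3.08, 3.08], [-0.75, 2.2], [0.22, 2.44], [-1.43, 4.57], [0, 2.65], [-2.85, 2.85]. Speed limits (rad/s): [2.79, 2.79, 3.14, 3.14, 3.14, 3.14].

INTERFACE

Orientations are given as a unit quaternion [x, y, z, w].
In Python, from station import manip gives the robot as it stands. The module is installed in compiled form; this text tells all that it offers.
- The arm moves only by the tool apply_moves, never from a script. Its arguments are lists of equal length, an entry for each row: "claw": the gripper's target within -1 to 1 (fully open at 1, half-way at 0, shut at -1); "travel": the shift along the tool's x, y, z scaled (see below), a list of three; "turn": the turn, a rotation vector about the tool's x, y, z scaled (see below), a list of three. In form: {"claw": [claw, ...], "travel": [[dx, dy, dz], ...], "turn": [[rx, ry, rz], ...]}. A call has 1 to 5 rows; each row is the pose to reach, as a shift and turn from the pose commanded when the call began, along the tool's axes at that moment, turning the shorter way round; what a row does not reach only later rows make up. The controller multiplies each number of a shift by 800 mm and each number of a turn by 180 degrees. A row lasts 1/12 s, in which the tool goes at most 41.7 mm and 7.16 degrees, less where a joint would pass 70% of its speed; a pose out of reach is approached as far as the arm can. A call with a number of a shift or a turn outside -1 to 1 is refused whole. A call with a gripper value outside its range is refused whole. The fingers move at their own pace and stop on an object; "newtons" is the grip in N (left out, the last holds). Time passes only in rows, so rows that repeat a pose let the fingers close. It gives the time, the measured TCP pose, the force, the opening and the grip force at its end, in the units of the state.
- manip.sense(): the state, without advancing time (a new reading comes with each control period).
- manip.snapshot(name): name is "side" or "top"; returns a dict with "pixels" (400x640x3 uint8, red, green, blue), "depth" (400x640 float32, m along the optical axis (not along the pixel's ray), 0 where there is no reading), "intrinsics" (3x3 intrinsics, pixels), "R" (3x3) and "t" (3): a world point X has camera coordinates R X + t. Camera axes: x right, y down, z forward; pixel columns grow to the right and rows downward; lengths in m; the calibration is good to about 2 mm. A picture is of the moment at which its call begins.
- manip.sign_off(): hands the job in; it is judged then, once.
The state is a dict: "t": time; "q": joint angles; "qd": joint speeds; "tau": joint torques, N m; "tcp_pos": TCP position; "tool_rot": TCP orientation; "force": force on the tool from outside, world axes, zero at the start; "ft_torque": the same for the moment, N m; "finger_gap": opening from 0.0 (shut) to 1.0 (fully open); "gripper_force": force on a finger pad.
Only numpy, scipy, OpenCV 4.12 (cv2) and the standard library are available. Lean on these libraries where they do the work, as an engineer would, in place of code of your own. Each camera call takes 0.05 s, during which the arm holds its last target. There are 200 camera calls.

## Working session

There is one attempt and no reset: what is moved stays moved. The work goes in short steps, Python scripts to look and compute and a tool call to move; the robot and the scene stay as the last step left them, time stands still between calls to the robot, and variables do not carry over. Pictures are saved under pics/ and viewed, at most 14 in all, crops included, and the job is handed in when it is done.

Besides the shell and the picture viewer there is one more tool, called as name(argument=value, ...), one argument or row to a line, values as JSON. apply_moves: Moves the arm, as the interface text tells. Shifts and turns lie within -1 to 1; 1 stands for 800 mm of shift or 180 degrees of turn. Its arguments: {"type":"object","properties":{"claw":{"type":"array","items":{"type":"number"}},"travel":{"type":"array","items":{"type":"array","items":{"type":"number"}}},"turn":{"type":"array","items":{"type":"array","items":{"type":"number"}}},"newtons":{"type":"number"}},"required":["claw","travel","turn"]}

```bash
mkdir -p pics
cat > h.py <<'E'
import numpy as np, cv2
from station import manip
from scipy.spatial.transform import Rotation as R
def shot(n,f):
    s=manip.snapshot(n); cv2.imwrite('pics/'+f+'.png',s['pixels'][:,:,::-1]); np.savez('pics/'+f+'.npz',**s); return s
def load(f): return np.load('pics/'+f+'.npz')
def w(s,u,v,d=None,z=None):
    ray=np.linalg.inv(s['intrinsics'])@[u,v,1]
    Rm,t=s['R'],s['t']; c=-Rm.T@t; r=Rm.T@ray
    if z is not None: return c+r*(z-c[2])/r[2]
    if d is None:
        p=s['depth'][int(v)-1:int(v)+2,int(u)-1:int(u)+2]; d=np.median(p)
    return c+r*d
def crop(f,x0,y0,x1,y1,k,o):
    im=cv2.imread('pics/'+f+'.png')[y0:y1,x0:x1]; cv2.imwrite('pics/'+o+'.png',cv2.resize(im,None,fx=k,fy=k,interpolation=cv2.INTER_CUBIC))
E
python3 - <<'E'
from h import *
np.set_printoptions(precision=4,suppress=True)
for n in('top','side'):
    s=shot(n,n+'0'); print(n,-s['R'].T@s['t'],s['R'][2],s['intrinsics'][0,0])
print(manip.sense())
E
```

```text
top [0.1788 0.0034 1.7155] [ 0.1916 -0.0152 -0.9813] 491.4402826414246
side [0.3937 0.8276 0.8152] [ 0.0756 -0.7512 -0.6557] 440.84428840798483
{'t': 0.1, 'q': array([ 1.1545,  0.5283,  1.4337,  0.    ,  1.1814, -0.1785]), 'qd': array([ 0.0009, -0.0022, -0.0036, -0.0004,  0.0022, -0.0002]), 'tau': array([ -0.0004, -44.3305, -17.8585,  -0.0002,   0.0039,  -0.    ]), 'tcp_pos': array([0.147 , 0.6068, 0.2305]), 'tool_rot': array([ 0.1186,  0.9929, -0.0009, -0.0003]), 'force': array([-0.8632, -0.6408,  0.0475]), 'ft_torque': array([-0.0593, -0.001 ,  0.073 ]), 'gripper_force': 0.0, 'finger_gap': 1.0009283698104872}
```

View pics/top0.png

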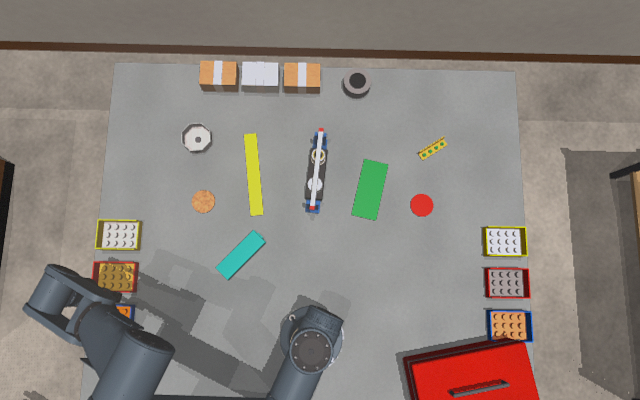

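View pics/side0.png

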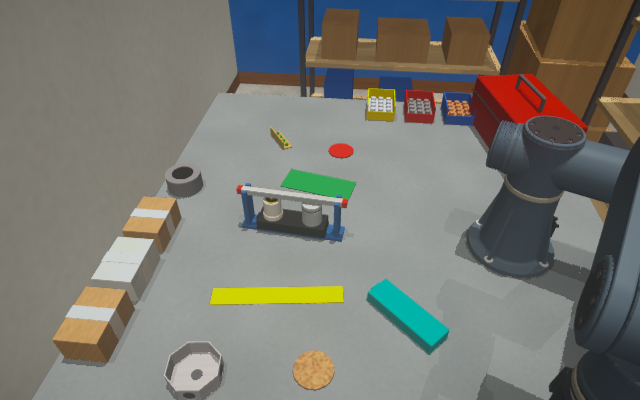

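The top view shows the carrier at (316,172), yellow strip (253,175), green mat (370,190), cork pad (203,201), red pad (421,205), octagon box (196,138), brass bracket (432,149) and the turquoise look-alike (241,255). The side view shows the socket or canister at (272,208) and (312,213), under the bar.

Run:
```python
from h import *
crop('top0',270,115,360,225,5,'ctop'); crop('side0',225,170,365,250,5.5,'cside')
np.set_printoptions(precision=4,suppress=True)
for f in('top0','side0'):
    s=load(f); hsv=cv2.cvtColor(s['pixels'],cv2.COLOR_RGB2HSV)
    box={'top0':dict(strip=(235,120,270,225),mat=(345,150,395,228),cork=(188,185,218,218),red=(405,190,440,220)),
         'side0':dict(strip=(200,275,355,315),mat=(270,165,365,205),cork=(285,345,340,395),red=(325,140,358,162))}[f]
    hue=dict(strip=(25,35),mat=(50,75),cork=(5,24),red=(0,6))
    zt=dict(strip=.004,mat=.004,cork=.006,red=.006)
    for k,(a,b,c,d) in box.items():
        H=hsv[b:d,a:c]; m=((H[...,0]>=hue[k][0])&(H[...,0]<=hue[k][1])&(H[...,1]>90)).astype(np.uint8)
        if k=='red': m|=((H[...,0]>174)&(H[...,1]>90)).astype(np.uint8)
        n,l,st,_=cv2.connectedComponentsWithStats(m); i=1+st[1:,4].argmax(); v,u=np.nonzero(l==i)
        P=np.array([w(s,x+a,y+b,z=zt[k])[:2] for x,y in zip(u,v)]); D=np.median([w(s,x+a,y+b)[2] for x,y in zip(u,v)])
        if f=='side0' and k in('mat',): pass
        r=cv2.minAreaRect((P*1000).astype(np.float32)); print(f,k,len(u),P.mean(0),r,'depth z',D)
```

```text
top0 strip 1068 [0.5563 0.2183] ((558.424072265625, 218.5268096923828), (299.4400634765625, 45.92038345336914), 7.156257152557373) depth z 0.004187000626068804
top0 mat 1438 [ 0.509  -0.1965] ((509.951416015625, -196.6565399169922), (88.8049087524414, 208.21188354492188), 77.31924438476562) depth z 0.0037390758250711587
top0 cork 413 [0.4553 0.3894] ((455.6976318359375, 389.30401611328125), (76.43733978271484, 78.2481689453125), 47.63194274902344) depth z 0.006440881815158894
top0 red 423 [ 0.4562 -0.3796] ((456.4527893066406, -379.3053283691406), (78.9668197631836, 79.83687591552734), 44.884098052978516) depth z 0.005672030789171556
side0 strip 2254 [0.5584 0.22  ] ((558.16943359375, 219.65576171875), (299.4862365722656, 48.06303024291992), 7.150416374206543) depth z 0.0038263052914034312
side0 mat 1310 [ 0.5108 -0.1954] ((510.246337890625, -195.22665405273438), (91.63472747802734, 209.0123291015625), 77.46990203857422) depth z 0.004048716162651567
side0 cork 1277 [0.455  0.3922] ((455.5125732421875, 391.47808837890625), (78.81351470947266, 79.22863006591797), 5.94065523147583) depth z 0.005867185398235275
side0 red 304 [ 0.4562 -0.3763] ((455.005615234375, -377.63031005859375), (78.98115539550781, 81.40415954589844), 6.053864479064941) depth z 0.0057474630290283435
```

View pics/ctop.png

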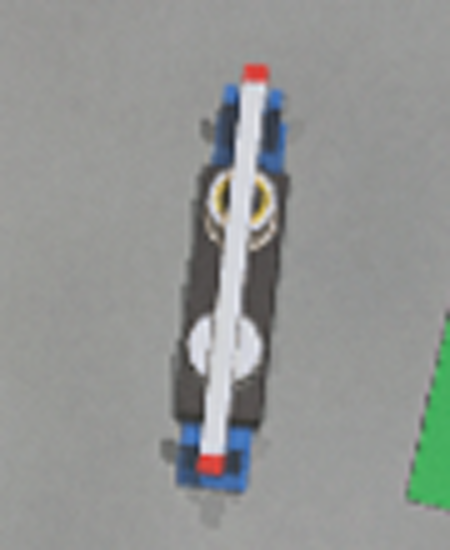

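View pics/cside.png

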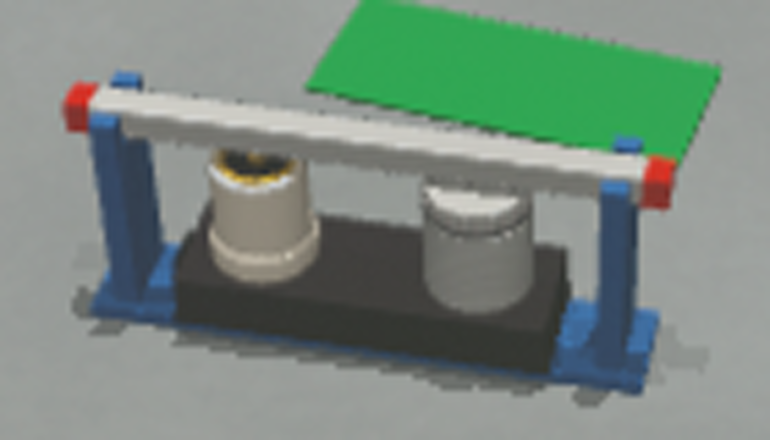

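Crops: the socket (white, brass mouth) is at the far (+x) end at top (319,155); the canister is near at top (315,184) and the cover is the dark slab beneath. The turquoise box at top (241,255) is the look-alike, while this dark one in the carrier fits the description. The bar's red ends are at top (321,129)/(312,208) and side (240,189)/(344,203).

Run:
```python
from h import *
np.set_printoptions(precision=4,suppress=True)
for f,bx in(('top0',(295,120,340,220)),('side0',(230,178,355,245))):
    s=load(f); a,b,c,d=bx; px=s['pixels'].astype(int); hsv=cv2.cvtColor(s['pixels'],cv2.COLOR_RGB2HSV)
    V=[];
    for v in range(b,d):
        for u in range(a,c):
            if s['depth'][v,u]>0: V.append(np.r_[w(s,u,v,d=s['depth'][v,u]),hsv[v,u],u,v])
    V=np.array(V)
    H,S,B=V[:,3],V[:,4],V[:,5]; z=V[:,2]
    red=(S>120)&((H<8)|(H>172)); bar=(z>.095)&(z<.13)&((S<60)|red)
    P=V[bar&(z>.112)][:,:3]; r=cv2.minAreaRect((P[:,:2]*1000).astype(np.float32)); print(f,'bar',len(P),r,'z',np.percentile(P[:,2],[10,50,90]))
    R_=V[red&(z>.09)]; m=R_[:,0]>np.median(P[:,0])
    print(' red ends',R_[m][:,[0,1,2,6,7]].mean(0),R_[~m][:,[0,1,2,6,7]].mean(0))
    cv=(z>.032)&(z<.044)&(B<110)&((S<60)); Q=V[cv]; print(' cover',len(Q),cv2.minAreaRect((Q[:,:2]*1000).astype(np.float32)),np.median(Q[:,2]))
    low=(z>.045)&(z<.1)&(S<70)
    for nm,mm in(('far',V[:,0]>.56),('near',V[:,0]<.56)):
        Q=V[low&mm]; print(' ',nm,len(Q),np.c_[np.percentile(Q[:,0],[2,98]),np.percentile(Q[:,1],[2,98]),np.percentile(Q[:,2],[2,98])].T.tolist())
    bl=(H>100)&(H<125)&(S>120)&(z>.108); Q=V[bl]; print(' brackets',Q[:,:3].mean(0),len(Q))
```

```text
top0 bar 364 ((557.4720458984375, 0.8730354309082031), (27.787574768066406, 280.7191162109375), 84.54220581054688) z [0.1146 0.1184 0.1231]
 red ends [  0.6922  -0.0182   0.1169 320.6923 129.    ] [  0.4227   0.0072   0.1189 311.7222 207.3333]
 cover 284 ((551.0191040039062, -4.167079925537109), (59.88536071777344, 236.74020385742188), 84.61429595947266) 0.03817495020946837
  far 120 [[0.5787879982287429, 0.6701535768217873], [-0.03322993832013706, 0.013125249909804142], [0.04575999515984469, 0.09801540206248831]]
  near 116 [[0.431790184067916, 0.5457326541143684], [-0.023079794413247347, 0.024674129829755163], [0.04573588062188354, 0.09951358022654985]]
 brackets [ 0.5561 -0.0073  0.1186] 30
side0 bar 635 ((557.191162109375, -6.406391143798828), (30.772579193115234, 281.04388427734375), 82.45527648925781) z [0.1139 0.1173 0.1193]
 red ends [  0.6912  -0.0139   0.114  238.8571 188.9429] [  0.4229   0.0121   0.1133 344.1591 203.0909]
 cover 681 ((558.25390625, -4.608806610107422), (63.64885330200195, 181.81298828125), 84.78548431396484) 0.03755703823691525
  far 342 [[0.5854700809062362, 0.6662752229475021], [-0.016476191854367453, 0.013839568643375346], [0.046115591825447576, 0.09520741849074431]]
  near 402 [[0.4806889067929742, 0.5281198772955261], [0.0007850276769710684, 0.026479552089978216], [0.04635491110238527, 0.09889014459945562]]
 brackets [0.5437 0.0001 0.1175] 45
```

```bash
cat >> h.py <<'E'
def plan(wps, pose=None):
    """wps: list of (x,y,z,yaw of tool y axis deg); prints travel/turn per call (<=0.2 m, <=34 deg each)"""
    if pose is None:
        s=manip.sense(); p=s['tcp_pos']; Y=R.from_quat(s['tool_rot']).as_matrix()[:,1]
        tilt=np.degrees(np.arccos(-R.from_quat(s['tool_rot']).as_matrix()[2,2])); print('at',p.round(4),'tilt',tilt.round(2),'t',round(s['t'],2),'gap',round(s['finger_gap'],3),'gf',round(s['gripper_force'],1),'F',s['force'].round(1))
        a=np.degrees(np.arctan2(Y[1],Y[0])); print('yaw',a.round(2))
    else: p,a=np.array(pose[:3]),pose[3]
    for q in wps:
        q=np.array(q,float); n=int(max(1,np.ceil(max(np.linalg.norm(q[:3]-p)/.2,abs(q[3]-a)/34))))
        d=(q[:3]-p)/n; da=(q[3]-a)/n; print('->',q)
        for i in range(n):
            y=np.radians(a); ey=np.array([np.cos(y),np.sin(y),0]); ez=np.array([0,0,-1.]); ex=np.cross(ey,ez)
            print('  travel',(np.array([ex@d,ey@d,ez@d])/.8).round(3).tolist(),'turn z',round(-da/180,4)); a+=da
        p=q[:3]
E
python3 -c "
from h import *
plan([(.5575,-.005,.20,84.6),(.5575,-.005,.1045,84.6)])"
```

```text
at [0.147  0.6068 0.2305] tilt 0.11 t 0.1 gap 1.001 gf 0.0 F [-0.9 -0.6  0. ]
yaw 76.37
-> [ 5.575e-01 -5.000e-03  2.000e-01  8.460e+01]
  travel [-0.17, -0.156, 0.01] turn z -0.0114
  travel [-0.164, -0.162, 0.01] turn z -0.0114
  travel [-0.158, -0.167, 0.01] turn z -0.0114
  travel [-0.152, -0.173, 0.01] turn z -0.0114
-> [ 5.575e-01 -5.000e-03  1.045e-01  8.460e+01]
  travel [0.0, 0.0, 0.119] turn z -0.0
```

apply_moves(
  claw=[1,1,1,1,1],
  travel=[
    [-0.17,-0.156,0.01],
    [-0.17,-0.156,0.01],
    [-0.17,-0.156,0.01],
    [-0.17,-0.156,0.01],
    [-0.17,-0.156,0.01],
  ],
  turn=[
    [0,0,-0.0114],
    [0,0,-0.0114],
    [0,0,-0.0114],
    [0,0,-0.0114],
    [0,0,-0.0114],
  ],
)

```text
t: 0.52
tcp_pos: [0.251, 0.4499, 0.2225]
tool_rot: [0.102, 0.995, -0.002, -0.0]
force: [-0.6, -0.1, -0.1]
finger_gap: 1.0
gripper_force: 0.0
```

apply_moves(
  claw=[1,1,1,1,1],
  travel=[
    [-0.164,-0.162,0.01],
    [-0.164,-0.162,0.01],
    [-0.164,-0.162,0.01],
    [-0.164,-0.162,0.01],
    [-0.164,-0.162,0.01],
  ],
  turn=[
    [0,0,-0.0114],
    [0,0,-0.0114],
    [0,0,-0.0114],
    [0,0,-0.0114],
    [0,0,-0.0114],
  ],
)

```text
t: 0.93
tcp_pos: [0.3543, 0.2974, 0.215]
tool_rot: [0.084, 0.996, -0.001, 0.0]
force: [-0.1, 0.7, -0.9]
finger_gap: 1.003
gripper_force: 0.0
```

apply_moves(
  claw=[1,1,1,1,1],
  travel=[
    [-0.158,-0.167,0.01],
    [-0.158,-0.167,0.01],
    [-0.158,-0.167,0.01],
    [-0.158,-0.167,0.01],
    [-0.158,-0.167,0.01],
  ],
  turn=[
    [0,0,-0.0114],
    [0,0,-0.0114],
    [0,0,-0.0114],
    [0,0,-0.0114],
    [0,0,-0.0114],
  ],
)

```text
t: 1.35
tcp_pos: [0.4582, 0.1443, 0.2072]
tool_rot: [0.067, 0.998, -0.001, 0.001]
force: [0.4, -0.4, -0.1]
finger_gap: 1.001
gripper_force: 0.0
```

apply_moves(
  claw=[1,1,1,1,1],
  travel=[
    [-0.152,-0.173,0.01],
    [-0.152,-0.173,0.01],
    [-0.152,-0.173,0.01],
    [-0.152,-0.173,0.01],
    [-0.152,-0.173,0.01],
  ],
  turn=[
    [0,0,-0.0114],
    [0,0,-0.0114],
    [0,0,-0.0114],
    [0,0,-0.0114],
    [0,0,-0.0114],
  ],
)

```text
t: 1.77
tcp_pos: [0.561, -0.0096, 0.1991]
tool_rot: [0.049, 0.999, -0.001, 0.002]
force: [0.4, 0.0, 0.2]
finger_gap: 1.006
gripper_force: 0.0
```

```bash
python3 -c "
from h import *
shot('side','s1');
plan([(.5575,-.005,.1045,84.6)])"
```

```text
at [ 0.562  -0.0107  0.199 ] tilt 0.3 t 1.82 gap 1.003 gf 0.0 F [ 2.2 -0.7 -0.8]
yaw 84.32
-> [ 5.575e-01 -5.000e-03  1.045e-01  8.460e+01]
  travel [0.006, 0.007, 0.118] turn z -0.0016
```

apply_moves(
  claw=[1,1,1,1,1],
  travel=[
    [0.006,0.007,0.0],
    [0.006,0.007,0.04],
    [0.006,0.007,0.08],
    [0.006,0.007,0.1],
    [0.006,0.007,0.1],
  ],
  turn=[
    [0,0,-0.0016],
    [0,0,-0.0016],
    [0,0,-0.0016],
    [0,0,-0.0016],
    [0,0,-0.0016],
  ],
)

```text
t: 2.23
tcp_pos: [0.5484, 0.0039, 0.1158]
tool_rot: [0.044, 0.999, 0.001, -0.005]
force: [-0.4, 0.0, 0.7]
finger_gap: 0.997
gripper_force: 0.0
```

```bash
python3 -c "
from h import *
shot('side','s2');shot('top','t2');crop('s2',200,90,400,240,4,'cs2')
plan([(.5575,-.005,.1045,84.6)])"
```

```text
at [0.5519 0.0029 0.1191] tilt 0.15 t 2.33 gap 0.998 gf 0.0 F [ 0.1 -0.   0.3]
yaw 84.97
-> [ 5.575e-01 -5.000e-03  1.045e-01  8.460e+01]
  travel [-0.008, -0.009, 0.018] turn z 0.0021
```

View pics/cs2.png

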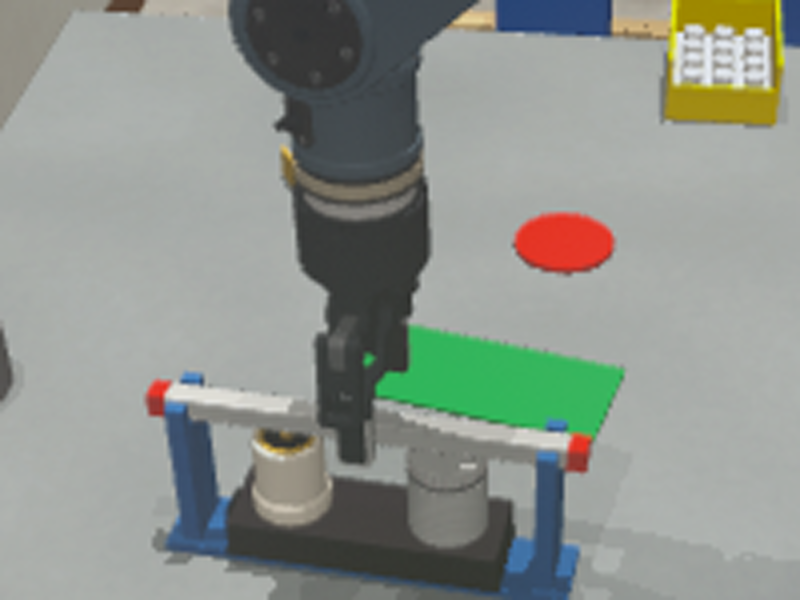

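The crop shows the open fingers straddling the bar, in the gap between socket and canister. The arm's reading lags after fast moves, so I'll let it settle before measuring.

apply_moves(
  claw=[1,1,1,1],
  travel=[
    [0,0,0],
    [0,0,0],
    [0,0,0],
    [0,0,0],
  ],
  turn=[
    [0,0,0],
    [0,0,0],
    [0,0,0],
    [0,0,0],
  ],
)

```text
t: 2.67
tcp_pos: [0.554, 0.0012, 0.1205]
tool_rot: [0.045, 0.999, -0.0, 0.001]
force: [0.0, 0.0, -0.7]
finger_gap: 1.001
gripper_force: 0.0
```

```bash
python3 -c "
from h import *
plan([(.5575,-.005,.1045,84.6)])"
```

```text
at [0.554  0.0012 0.1205] tilt 0.12 t 2.67 gap 1.001 gf 0.0 F [ 0.   0.  -0.7]
yaw 84.88
-> [ 5.575e-01 -5.000e-03  1.045e-01  8.460e+01]
  travel [-0.005, -0.007, 0.02] turn z 0.0015
```

apply_moves(
  claw=[1,1,1,1,1],
  travel=[
    [-0.005,-0.007,0.01],
    [-0.005,-0.007,0.02],
    [-0.005,-0.007,0.02],
    [-0.005,-0.007,0.02],
    [-0.005,-0.007,0.02],
  ],
  turn=[
    [0,0,0.0015],
    [0,0,0.0015],
    [0,0,0.0015],
    [0,0,0.0015],
    [0,0,0.0015],
  ],
  newtons=50,
)

```text
t: 3.08
tcp_pos: [0.5566, -0.0049, 0.1028]
tool_rot: [0.047, 0.999, 0.0, -0.001]
force: [0.2, 0.8, 0.3]
finger_gap: 1.001
gripper_force: 0.0
```

apply_moves(
  claw=[-1,-1,-1,-1,-1],
  travel=[
    [0,0,0],
    [0,0,0],
    [0,0,0],
    [0,0,0],
    [0,0,0],
  ],
  turn=[
    [0,0,0],
    [0,0,0],
    [0,0,0],
    [0,0,0],
    [0,0,0],
  ],
)

```text
t: 3.5
tcp_pos: [0.557, -0.0048, 0.1035]
tool_rot: [0.047, 0.999, -0.0, 0.0]
force: [0.8, 0.3, -0.1]
finger_gap: 0.298
gripper_force: 0.0
```

apply_moves(
  claw=[-1,-1,-1,-1,-1],
  travel=[
    [0,0,0],
    [0,0,0],
    [0,0,0],
    [0,0,0],
    [0,0,0],
  ],
  turn=[
    [0,0,0],
    [0,0,0],
    [0,0,0],
    [0,0,0],
    [0,0,0],
  ],
)

```text
t: 3.92
tcp_pos: [0.5571, -0.0049, 0.1037]
tool_rot: [0.047, 0.999, -0.0, 0.0]
force: [0.2, -0.7, 3.9]
finger_gap: 0.172
gripper_force: 51.7
```

apply_moves(
  claw=[-1,-1,-1,-1,-1],
  travel=[
    [0,0,-0.01],
    [0,0,-0.025],
    [0,0,-0.05],
    [0,0,-0.08],
    [0,0,-0.1],
  ],
  turn=[
    [0,0,0],
    [0,0,0],
    [0,0,0],
    [0,0,0],
    [0,0,0],
  ],
)

```text
t: 4.33
tcp_pos: [0.5569, -0.0047, 0.1847]
tool_rot: [0.047, 0.999, 0.0, 0.0]
force: [2.0, -0.2, -1.9]
finger_gap: 0.172
gripper_force: 51.1
```

apply_moves(
  claw=[-1,-1,-1],
  travel=[
    [0,0,0],
    [0,0,0],
    [0,0,0],
  ],
  turn=[
    [0,0,0],
    [0,0,0],
    [0,0,0],
  ],
)

```text
t: 4.58
tcp_pos: [0.5558, -0.0046, 0.1822]
tool_rot: [0.047, 0.999, 0.0, -0.001]
force: [-0.1, 0.6, -1.7]
finger_gap: 0.169
gripper_force: 51.1
```

```bash
python3 -c "
from h import *
shot('side','s3');shot('top','t3');crop('s3',200,60,400,240,3.3,'cs3')
plan([(.558,.219,.185,97.2),(.558,.219,.02,97.2)])"
```

```text
at [ 0.5557 -0.0046  0.1818] tilt 0.2 t 4.68 gap 0.176 gf 51.1 F [-0.1 -0.4 -1.1]
yaw 84.6
-> [ 0.558  0.219  0.185 97.2  ]
  travel [0.012, 0.139, -0.002] turn z -0.035
  travel [-0.004, 0.14, -0.002] turn z -0.035
-> [5.58e-01 2.19e-01 2.00e-02 9.72e+01]
  travel [0.0, 0.0, 0.206] turn z -0.0
```

View pics/cs3.png

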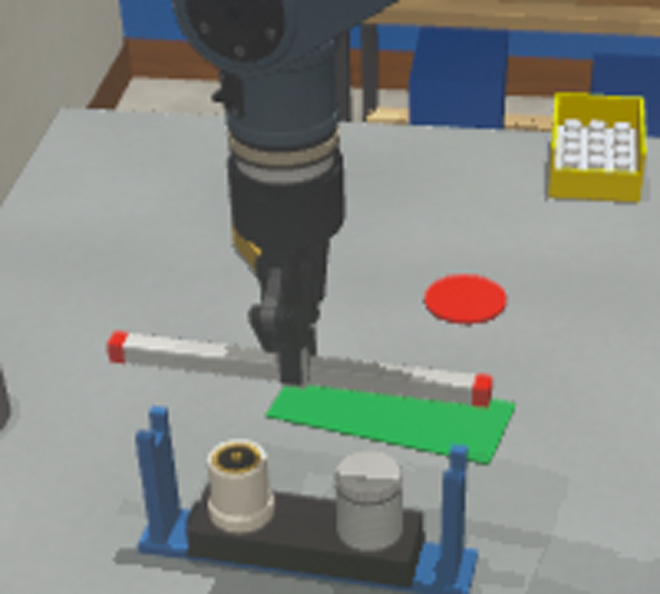

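The bar is clear of the brackets and gripped at its middle; the socket (crop 240,480) and canister (370,500) are undisturbed. I'll measure the bar's offset in the gripper and both cups now.

Run:
```python
from h import *
np.set_printoptions(precision=4,suppress=True)
def pts(f,a,b,c,d):
    s=load(f); hsv=cv2.cvtColor(s['pixels'],cv2.COLOR_RGB2HSV)
    return np.array([np.r_[w(s,u,v,d=s['depth'][v,u]),hsv[v,u],u,v] for v in range(b,d) for u in range(a,c) if s['depth'][v,u]>0])
for f,bx in(('t3',(290,105,345,225)),('s3',(225,150,360,250))):
    V=pts(f,*bx); z=V[:,2]; red=(V[:,4]>120)&((V[:,3]<8)|(V[:,3]>172))&(z>.17)&(z<.22)
    Rr=V[red]; m=Rr[:,0]>.56; print(f,'red ends',Rr[m][:,:3].mean(0),Rr[~m][:,:3].mean(0),len(Rr), 'mid',((Rr[m][:,:3].mean(0)+Rr[~m][:,:3].mean(0))/2))
    for nm,c,zt in(('socket',(.609,-.010),.093),('canister',(.506,0),.098)):
        Q=V[(abs(z-zt)<.006)&(np.hypot(V[:,0]-c[0],V[:,1]-c[1])<.045)&(V[:,4]<110)]
        print('  ',nm,len(Q), Q[:,:3].mean(0) if len(Q) else '', Q[:,:2].min(0) if len(Q) else '',Q[:,:2].max(0) if len(Q) else '')
```

```text
t3 red ends [ 0.6929 -0.0159  0.1958] [nan nan nan] 7 mid [nan nan nan]
   socket 0   
   canister 0   
s3 red ends [ 0.6904 -0.0111  0.1918] [0.4224 0.0137 0.1922] 91 mid [0.5564 0.0013 0.192 ]
   socket 155 [ 0.6079 -0.0065  0.0927] [ 0.586  -0.0334] [0.6306 0.0145]
   canister 223 [0.5053 0.0026 0.0973] [ 0.4811 -0.0228] [0.529 0.025]<stdin>:8: RuntimeWarning: Mean of empty slice.
  ret = um.true_divide(
```

apply_moves(
  claw=[-1,-1,-1,-1,-1],
  travel=[
    [0.002,0.025,0],
    [0.005,0.06,0],
    [0.008,0.1,0],
    [0.011,0.13,0],
    [0.012,0.139,0],
  ],
  turn=[
    [0,0,-0.007],
    [0,0,-0.014],
    [0,0,-0.021],
    [0,0,-0.028],
    [0,0,-0.035],
  ],
)

```text
t: 5.1
tcp_pos: [0.5565, 0.11, 0.1819]
tool_rot: [-0.01, 1.0, 0.001, -0.002]
force: [0.7, -0.1, -1.0]
finger_gap: 0.171
gripper_force: 51.1
```

apply_moves(
  claw=[-1,-1,-1,-1,-1],
  travel=[
    [-0.001,0.03,0],
    [-0.002,0.07,0],
    [-0.003,0.11,0],
    [-0.004,0.13,0],
    [-0.004,0.14,0],
  ],
  turn=[
    [0,0,-0.007],
    [0,0,-0.014],
    [0,0,-0.021],
    [0,0,-0.028],
    [0,0,-0.035],
  ],
)

```text
t: 5.52
tcp_pos: [0.5586, 0.2206, 0.1821]
tool_rot: [-0.065, 0.998, 0.0, -0.001]
force: [0.0, -0.9, -1.1]
finger_gap: 0.171
gripper_force: 51.1
```

apply_moves(
  claw=[-1,-1,-1,-1,-1],
  travel=[
    [0,0,0],
    [0,0,0.04],
    [0,0,0.08],
    [0,0,0.12],
    [0,0,0.14],
  ],
  turn=[
    [0,0,0],
    [0,0,0],
    [0,0,0],
    [0,0,0],
    [0,0,0],
  ],
)

```text
t: 5.93
tcp_pos: [0.5569, 0.2163, 0.0675]
tool_rot: [-0.062, 0.998, -0.001, -0.003]
force: [-0.7, -0.2, -1.0]
finger_gap: 0.172
gripper_force: 51.1
```

apply_moves(
  claw=[-1,-1,-1,-1,-1],
  travel=[
    [0,0,0.01],
    [0,0,0.01],
    [0,0,0.01],
    [0,0,0.01],
    [0,0,0.01],
  ],
  turn=[
    [0,0,0],
    [0,0,0],
    [0,0,0],
    [0,0,0],
    [0,0,0],
  ],
)

```text
t: 6.35
tcp_pos: [0.5606, 0.2188, 0.065]
tool_rot: [-0.063, 0.998, 0.0, 0.002]
force: [-1.0, -0.9, -1.8]
finger_gap: 0.17
gripper_force: 51.1
```

```bash
python3 -c "
from h import *
shot('side','s4');crop('s4',190,150,370,320,3.5,'cs4')
plan([(.558,.219,.02,97.2)])"
```

```text
at [0.5604 0.2189 0.0649] tilt 0.18 t 6.4 gap 0.172 gf 51.1 F [-0.3  0.3 -0.9]
yaw 97.2
-> [5.58e-01 2.19e-01 2.00e-02 9.72e+01]
  travel [0.003, 0.001, 0.056] turn z -0.0
```

View pics/cs4.png

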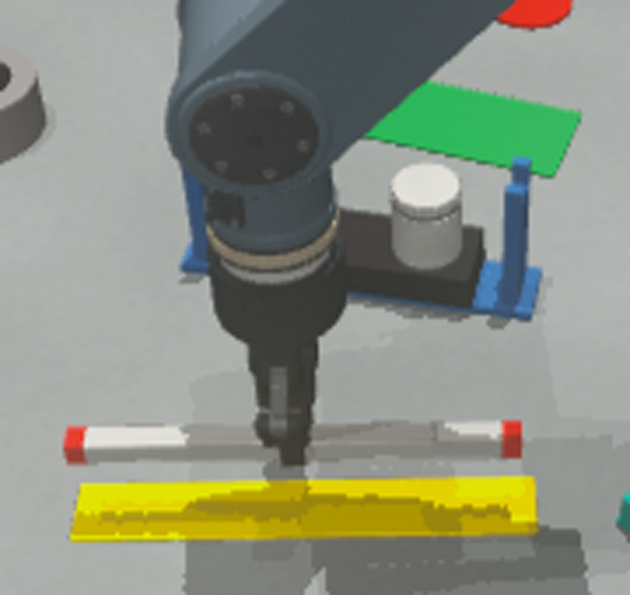

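The bar is in line, above the strip. Lowering.

apply_moves(
  claw=[-1,-1,-1,-1,-1],
  travel=[
    [0.002,0,0.03],
    [0.002,0,0.055],
    [0.002,0,0.065],
    [0.002,0,0.07],
    [0.002,0,0.07],
  ],
  turn=[
    [0,0,0],
    [0,0,0],
    [0,0,0],
    [0,0,0],
    [0,0,0],
  ],
)

```text
t: 6.82
tcp_pos: [0.5575, 0.2186, 0.0071]
tool_rot: [-0.063, 0.998, -0.0, -0.0]
force: [-0.1, 0.3, -1.7]
finger_gap: 0.173
gripper_force: 51.1
```

apply_moves(
  claw=[-1,-1,-1,-1,-1],
  travel=[
    [0,0,0],
    [0,0,0],
    [0,0,0],
    [0,0,0],
    [0,0,0],
  ],
  turn=[
    [0,0,0],
    [0,0,0],
    [0,0,0],
    [0,0,0],
    [0,0,0],
  ],
)

```text
t: 7.23
tcp_pos: [0.558, 0.2187, 0.0079]
tool_rot: [-0.063, 0.998, 0.0, 0.001]
force: [0.3, 0.4, -1.7]
finger_gap: 0.166
gripper_force: 51.1
```

Another 1.5–2 mm down, then open.

apply_moves(
  claw=[-1,-1,-1,-1],
  travel=[
    [0,0,0.001],
    [0,0,0.002],
    [0,0,0.002],
    [0,0,0.002],
  ],
  turn=[
    [0,0,0],
    [0,0,0],
    [0,0,0],
    [0,0,0],
  ],
)

```text
t: 7.57
tcp_pos: [0.5577, 0.2186, 0.0057]
tool_rot: [-0.063, 0.998, 0.0, 0.0]
force: [-0.1, -0.0, -0.5]
finger_gap: 0.173
gripper_force: 51.3
```

apply_moves(
  claw=[-0.4,-0.4,-0.2,0,0.2],
  travel=[
    [0,0,0],
    [0,0,0],
    [0,0,0],
    [0,0,0],
    [0,0,0],
  ],
  turn=[
    [0,0,0],
    [0,0,0],
    [0,0,0],
    [0,0,0],
    [0,0,0],
  ],
)

```text
t: 7.98
tcp_pos: [0.5577, 0.2186, 0.0058]
tool_rot: [-0.063, 0.998, 0.0, 0.0]
force: [-0.4, -0.2, 0.5]
finger_gap: 0.594
gripper_force: 0.0
```

apply_moves(
  claw=[1,1,1,1,1],
  travel=[
    [0,0,0],
    [0,0,-0.02],
    [0,0,-0.06],
    [0,0,-0.11],
    [0,0,-0.16],
  ],
  turn=[
    [0,0,0],
    [0,0,0],
    [0,0,0],
    [0,0,0],
    [0,0,0],
  ],
)

```text
t: 8.4
tcp_pos: [0.5566, 0.2184, 0.1342]
tool_rot: [-0.063, 0.998, -0.0, -0.001]
force: [0.5, -0.6, -0.4]
finger_gap: 0.997
gripper_force: 0.0
```

apply_moves(
  claw=[1,1,1,1,1],
  travel=[
    [0,0,-0.04],
    [0,0,-0.05],
    [0,0,-0.05],
    [0,0,-0.05],
    [0,0,-0.05],
  ],
  turn=[
    [0,0,0],
    [0,0,0],
    [0,0,0],
    [0,0,0],
    [0,0,0],
  ],
)

```text
t: 8.82
tcp_pos: [0.5561, 0.2183, 0.1718]
tool_rot: [-0.063, 0.998, -0.0, -0.002]
force: [-0.2, -0.7, 0.3]
finger_gap: 0.999
gripper_force: 0.0
```

```bash
python3 -c "
from h import *
s=shot('side','s5')
hsv=cv2.cvtColor(s['pixels'],cv2.COLOR_RGB2HSV)
P=np.array([w(s,u,v,d=s['depth'][v,u]) for v in range(260,325) for u in range(195,360) if hsv[v,u,1]>120 and (hsv[v,u,0]<8 or hsv[v,u,0]>172)])
m=P[:,0]>.56;a,b=P[m].mean(0),P[~m].mean(0);print(a,b,(a+b)/2,np.degrees(np.arctan2(*(a-b)[[1,0]])),P[:,2].max(),P[:,0].min(),P[:,0].max())
plan([(.6085,-.0098,.19,84.6),(.6085,-.0098,.06,84.6)])"
```

```text
[0.69007734 0.24100112 0.01702285] [0.42342233 0.23621901 0.053317  ] [0.55674983 0.23861006 0.03516992] 1.0274159100641864 0.815200681597119 0.39371614912097724 0.6951333450153134
at [0.556  0.2183 0.1714] tilt 0.27 t 8.87 gap 0.998 gf 0.0 F [0.2 0.1 0.1]
yaw 97.19
-> [ 6.085e-01 -9.800e-03  1.900e-01  8.460e+01]
  travel [-0.015, -0.146, -0.012] turn z 0.035
  travel [-0.031, -0.143, -0.012] turn z 0.035
-> [ 6.085e-01 -9.800e-03  6.000e-02  8.460e+01]
  travel [0.0, 0.0, 0.162] turn z -0.0
```

apply_moves(
  claw=[1,1,1,1,1],
  travel=[
    [-0.003,-0.03,0],
    [-0.007,-0.07,-0.01],
    [-0.011,-0.11,-0.012],
    [-0.014,-0.135,-0.012],
    [-0.015,-0.146,-0.012],
  ],
  turn=[
    [0,0,0.007],
    [0,0,0.014],
    [0,0,0.021],
    [0,0,0.028],
    [0,0,0.035],
  ],
)

```text
t: 9.28
tcp_pos: [0.5841, 0.1015, 0.1814]
tool_rot: [-0.006, 1.0, -0.0, -0.002]
force: [0.9, 0.1, -0.1]
finger_gap: 1.002
gripper_force: 0.0
```

apply_moves(
  claw=[1,1,1,1,1],
  travel=[
    [-0.01,-0.035,0],
    [-0.018,-0.07,-0.01],
    [-0.025,-0.11,-0.012],
    [-0.03,-0.135,-0.012],
    [-0.031,-0.143,-0.012],
  ],
  turn=[
    [0,0,0.007],
    [0,0,0.014],
    [0,0,0.021],
    [0,0,0.028],
    [0,0,0.035],
  ],
)

```text
t: 9.7
tcp_pos: [0.6111, -0.0123, 0.1915]
tool_rot: [0.049, 0.999, -0.0, -0.001]
force: [1.4, 1.0, -0.5]
finger_gap: 0.998
gripper_force: 0.0
```

apply_moves(
  claw=[1,1,1,1,1],
  travel=[
    [0,0,0],
    [0,0,0],
    [0,0,0.02],
    [0,0,0.05],
    [0,0,0.06],
  ],
  turn=[
    [0,0,0],
    [0,0,0],
    [0,0,0],
    [0,0,0],
    [0,0,0],
  ],
)

```text
t: 10.12
tcp_pos: [0.6081, -0.0072, 0.142]
tool_rot: [0.046, 0.999, 0.001, -0.003]
force: [-1.3, 0.6, 0.0]
finger_gap: 0.998
gripper_force: 0.0
```

apply_moves(
  claw=[1,1,1,1,1],
  travel=[
    [0,0,0],
    [0,0,0],
    [0,0,0],
    [0,0,0],
    [0,0,0],
  ],
  turn=[
    [0,0,0],
    [0,0,0],
    [0,0,0],
    [0,0,0],
    [0,0,0],
  ],
)

```text
t: 10.53
tcp_pos: [0.6115, -0.0097, 0.1461]
tool_rot: [0.047, 0.999, -0.0, 0.001]
force: [0.5, 0.3, 0.6]
finger_gap: 0.998
gripper_force: 0.0
```

```bash
python3 -c "
from h import *
s=shot('side','s6'); crop('s6',190,90,370,320,2.6,'cs6')
hsv=cv2.cvtColor(s['pixels'],cv2.COLOR_RGB2HSV)
P=np.array([w(s,u,v,d=s['depth'][v,u]) for v in range(265,325) for u in range(195,360) if s['depth'][v,u]>0 and hsv[v,u,1]>120 and (hsv[v,u,0]<8 or hsv[v,u,0]>172)])
m=P[:,0]>.56;a,b=P[m].mean(0),P[~m].mean(0);print(a,b,(a+b)/2,np.degrees(np.arctan2(*(a-b)[[1,0]])),P[:,2].max(),P[:,0].min(),P[:,0].max())
plan([(.6085,-.0098,.054,84.6)])"
```

```text
[0.68997399 0.24109278 0.01705845] [0.42463204 0.20761445 0.01675259] [0.55730302 0.22435361 0.01690552] 7.1910411737611675 0.023373659071105668 0.4181500117097803 0.6952219137558356
at [ 0.6113 -0.0098  0.1459] tilt 0.11 t 10.58 gap 1.0 gf 0.0 F [-0.1  0.4 -0.1]
yaw 84.61
-> [ 6.085e-01 -9.800e-03  5.400e-02  8.460e+01]
  travel [0.004, -0.0, 0.115] turn z 0.0
```

View pics/cs6.png

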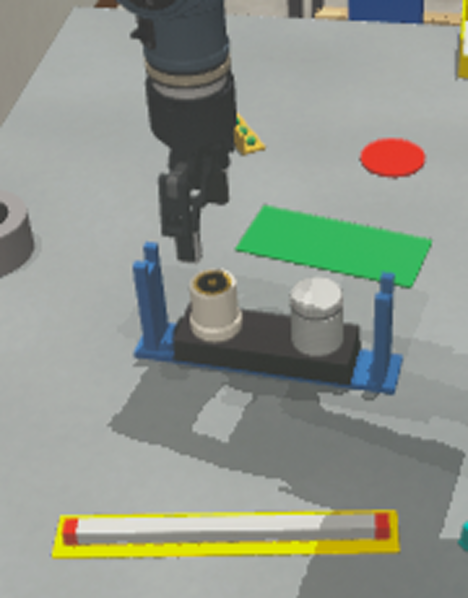

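The bar lies centred on the strip (angle 7.2°, extent 0.418–0.695). Down onto the socket.

apply_moves(
  claw=[1,1,1,1,1],
  travel=[
    [0.003,0,0.02],
    [0.003,0,0.055],
    [0.003,0,0.085],
    [0.003,0,0.105],
    [0.003,0,0.114],
  ],
  turn=[
    [0,0,0],
    [0,0,0],
    [0,0,0],
    [0,0,0],
    [0,0,0],
  ],
  newtons=40,
)

```text
t: 11.0
tcp_pos: [0.6071, -0.0094, 0.0518]
tool_rot: [0.047, 0.999, 0.0, -0.002]
force: [-0.3, 0.8, -0.7]
finger_gap: 0.999
gripper_force: 0.0
```

apply_moves(
  claw=[1,1,1,0.5,0.3],
  travel=[
    [0,0,0],
    [0,0,0],
    [0,0,0],
    [0,0,0],
    [0,0,0],
  ],
  turn=[
    [0,0,0],
    [0,0,0],
    [0,0,0],
    [0,0,0],
    [0,0,0],
  ],
)

```text
t: 11.42
tcp_pos: [0.6092, -0.0097, 0.055]
tool_rot: [0.047, 0.999, -0.0, 0.001]
force: [0.3, -0.4, -0.1]
finger_gap: 0.749
gripper_force: 0.0
```

apply_moves(
  claw=[0.2,0,-0.2,-0.5,-1],
  travel=[
    [0,0,0],
    [0,0,0],
    [0,0,0],
    [0,0,0],
    [0,0,0],
  ],
  turn=[
    [0,0,0],
    [0,0,0],
    [0,0,0],
    [0,0,0],
    [0,0,0],
  ],
)

```text
t: 11.83
tcp_pos: [0.609, -0.0099, 0.0547]
tool_rot: [0.047, 0.999, -0.0, 0.001]
force: [-1.2, -1.4, 6.2]
finger_gap: 0.524
gripper_force: 41.0
```

apply_moves(
  claw=[-1,-1,-1,-1,-1],
  travel=[
    [0,0,0],
    [0,0,0],
    [0,0,0],
    [0,0,0],
    [0,0,0],
  ],
  turn=[
    [0,0,0],
    [0,0,0],
    [0,0,0],
    [0,0,0],
    [0,0,0],
  ],
)

```text
t: 12.25
tcp_pos: [0.609, -0.0099, 0.0547]
tool_rot: [0.047, 0.999, -0.0, 0.001]
force: [0.1, -0.6, 4.6]
finger_gap: 0.52
gripper_force: 41.0
```

```bash
python3 -c "
from h import *
plan([(.6085,-.0098,.16,84.6),(.4553,.3905,.16,110),(.4553,.3905,.04,110)])"
```

```text
at [ 0.609  -0.0099  0.0547] tilt 0.1 t 12.25 gap 0.52 gf 41.0 F [ 0.1 -0.6  4.6]
yaw 84.61
-> [ 6.085e-01 -9.800e-03  1.600e-01  8.460e+01]
  travel [0.001, 0.0, -0.132] turn z 0.0001
-> [  0.4553   0.3905   0.16   110.    ]
  travel [0.079, 0.16, 0.0] turn z -0.047
  travel [0.055, 0.17, 0.0] turn z -0.047
  travel [0.029, 0.176, 0.0] turn z -0.047
-> [4.553e-01 3.905e-01 4.000e-02 1.100e+02]
  travel [0.0, 0.0, 0.15] turn z -0.0
```

apply_moves(
  claw=[-1,-1,-1,-1,-1],
  travel=[
    [0,0,-0.01],
    [0,0,-0.035],
    [0,0,-0.07],
    [0,0,-0.11],
    [0,0,-0.132],
  ],
  turn=[
    [0,0,0],
    [0,0,0],
    [0,0,0],
    [0,0,0],
    [0,0,0],
  ],
)

```text
t: 12.67
tcp_pos: [0.6093, -0.0095, 0.1622]
tool_rot: [0.047, 0.999, -0.0, 0.002]
force: [1.2, 0.4, -2.1]
finger_gap: 0.521
gripper_force: 41.2
```

apply_moves(
  claw=[-1,-1,-1,-1,-1],
  travel=[
    [0,0,0],
    [0.01,0.02,0],
    [0.029,0.06,0],
    [0.054,0.11,0],
    [0.074,0.15,0],
  ],
  turn=[
    [0,0,0],
    [0,0,-0.01],
    [0,0,-0.02],
    [0,0,-0.035],
    [0,0,-0.047],
  ],
)

```text
t: 13.08
tcp_pos: [0.5588, 0.1165, 0.1577]
tool_rot: [-0.027, 1.0, 0.0, -0.002]
force: [-0.1, 0.5, -2.1]
finger_gap: 0.52
gripper_force: 41.3
```

```bash
python3 -c "
from h import *
plan([(.4553,.3905,.16,110),(.4553,.3905,.04,110)])"
```

```text
at [0.5588 0.1165 0.1577] tilt 0.2 t 13.08 gap 0.52 gf 41.3 F [-0.1  0.5 -2.1]
yaw 93.06
-> [  0.4553   0.3905   0.16   110.    ]
  travel [0.055, 0.174, -0.001] turn z -0.047
  travel [0.029, 0.181, -0.001] turn z -0.047
-> [4.553e-01 3.905e-01 4.000e-02 1.100e+02]
  travel [0.0, 0.0, 0.15] turn z -0.0
```

apply_moves(
  claw=[-1,-1,-1,-1,-1],
  travel=[
    [0.014,0.045,0],
    [0.028,0.09,0],
    [0.042,0.13,0],
    [0.052,0.16,0],
    [0.055,0.174,0],
  ],
  turn=[
    [0,0,-0.01],
    [0,0,-0.02],
    [0,0,-0.03],
    [0,0,-0.04],
    [0,0,-0.047],
  ],
)

```text
t: 13.5
tcp_pos: [0.5058, 0.2549, 0.1577]
tool_rot: [-0.103, 0.995, 0.0, -0.002]
force: [-0.3, -0.8, -1.0]
finger_gap: 0.52
gripper_force: 41.4
```

apply_moves(
  claw=[-1,-1,-1,-1,-1],
  travel=[
    [0.007,0.045,0],
    [0.014,0.09,0],
    [0.021,0.13,0],
    [0.026,0.16,0],
    [0.028,0.175,0],
  ],
  turn=[
    [0,0,-0.01],
    [0,0,-0.02],
    [0,0,-0.03],
    [0,0,-0.04],
    [0,0,-0.047],
  ],
)

```text
t: 13.92
tcp_pos: [0.4577, 0.3868, 0.1581]
tool_rot: [-0.175, 0.985, 0.0, -0.001]
force: [0.9, -1.2, -0.9]
finger_gap: 0.521
gripper_force: 41.5
```

apply_moves(
  claw=[-1,-1,-1,-1,-1],
  travel=[
    [0,0,0],
    [0,0,0.04],
    [0,0,0.08],
    [0,0,0.1],
    [0,0,0.1],
  ],
  turn=[
    [0,0,0],
    [0,0,0],
    [0,0,0],
    [0,0,0],
    [0,0,0],
  ],
)

```text
t: 14.33
tcp_pos: [0.4573, 0.3813, 0.0749]
tool_rot: [-0.173, 0.985, -0.002, -0.005]
force: [-1.0, -0.3, -2.3]
finger_gap: 0.523
gripper_force: 41.4
```

apply_moves(
  claw=[-1,-1,-1,-1,-1],
  travel=[
    [0,0,0],
    [0,0,0],
    [0,0,0],
    [0,0,0],
    [0,0,0],
  ],
  turn=[
    [0,0,0],
    [0,0,0],
    [0,0,0],
    [0,0,0],
    [0,0,0],
  ],
)

```text
t: 14.75
tcp_pos: [0.4603, 0.3852, 0.0806]
tool_rot: [-0.173, 0.985, 0.0, 0.001]
force: [0.3, -0.2, -2.8]
finger_gap: 0.522
gripper_force: 41.4
```

```bash
python3 -c "
from h import *
shot('side','s7'); crop('s7',200,190,420,400,2.8,'cs7')
plan([(.4553,.3905,.026,110)])"
```

```text
at [0.46   0.3851 0.0804] tilt 0.11 t 14.8 gap 0.521 gf 41.4 F [ 0.3 -1.  -2. ]
yaw 109.98
-> [4.553e-01 3.905e-01 2.600e-02 1.100e+02]
  travel [0.003, 0.008, 0.068] turn z -0.0001
```

View pics/cs7.png

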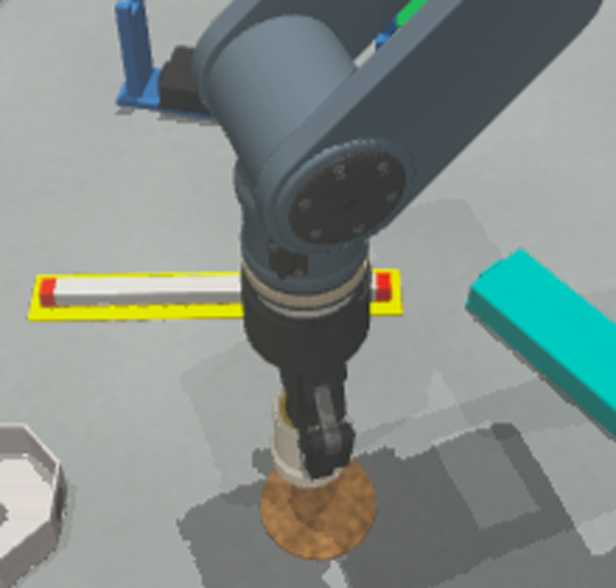

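The socket hangs upright above the cork pad. Lowering gently.

apply_moves(
  claw=[-1,-1,-1,-1,-1],
  travel=[
    [0.002,0.004,0.01],
    [0.004,0.007,0.03],
    [0.004,0.007,0.047],
    [0.004,0.007,0.058],
    [0.004,0.007,0.064],
  ],
  turn=[
    [0,0,0],
    [0,0,0],
    [0,0,0],
    [0,0,0],
    [0,0,0],
  ],
)

```text
t: 15.22
tcp_pos: [0.4535, 0.3888, 0.0266]
tool_rot: [-0.174, 0.985, -0.0, -0.001]
force: [-0.2, 0.1, -2.1]
finger_gap: 0.518
gripper_force: 41.4
```

apply_moves(
  claw=[-1,-1,-1,-1,-1],
  travel=[
    [0,0,0],
    [0,0,0],
    [0,0,0],
    [0,0,0],
    [0,0,0],
  ],
  turn=[
    [0,0,0],
    [0,0,0],
    [0,0,0],
    [0,0,0],
    [0,0,0],
  ],
)

```text
t: 15.63
tcp_pos: [0.455, 0.3893, 0.0288]
tool_rot: [-0.173, 0.985, 0.0, 0.001]
force: [-0.9, -0.6, -1.7]
finger_gap: 0.522
gripper_force: 41.4
```

apply_moves(
  claw=[-1,-1,-1,-1,-1],
  travel=[
    [0,0.001,0.003],
    [0,0.001,0.005],
    [0,0.001,0.006],
    [0,0.001,0.007],
    [0,0.001,0.007],
  ],
  turn=[
    [0,0,0],
    [0,0,0],
    [0,0,0],
    [0,0,0],
    [0,0,0],
  ],
)

```text
t: 16.05
tcp_pos: [0.4541, 0.3897, 0.0228]
tool_rot: [-0.173, 0.985, -0.0, -0.0]
force: [-1.2, -0.3, 1.4]
finger_gap: 0.52
gripper_force: 41.8
```

apply_moves(
  claw=[-1,-1,-1],
  travel=[
    [0,0,0.001],
    [0,0,0.001],
    [0,0,0.001],
  ],
  turn=[
    [0,0,0],
    [0,0,0],
    [0,0,0],
  ],
)

```text
t: 16.3
tcp_pos: [0.4541, 0.3897, 0.0227]
tool_rot: [-0.174, 0.985, -0.0, -0.0]
force: [-1.4, -0.7, 5.9]
finger_gap: 0.517
gripper_force: 42.3
```

In contact (the force went from −2 to +6 N). Open and back off.

apply_moves(
  claw=[0.1,0.2,0.4,0.7,1],
  travel=[
    [0,0,0],
    [0,0,0],
    [0,0,0],
    [0,0,0],
    [0,0,0],
  ],
  turn=[
    [0,0,0],
    [0,0,0],
    [0,0,0],
    [0,0,0],
    [0,0,0],
  ],
)

```text
t: 16.72
tcp_pos: [0.4543, 0.3898, 0.0215]
tool_rot: [-0.173, 0.985, -0.0, -0.0]
force: [0.2, 0.4, 0.3]
finger_gap: 0.957
gripper_force: 0.0
```

apply_moves(
  claw=[1,1,1,1,1],
  travel=[
    [0,0,0],
    [0,0,0],
    [0,0,-0.03],
    [0,0,-0.07],
    [0,0,-0.11],
  ],
  turn=[
    [0,0,0],
    [0,0,0],
    [0,0,0],
    [0,0,0],
    [0,0,0],
  ],
)

```text
t: 17.13
tcp_pos: [0.4534, 0.3892, 0.1095]
tool_rot: [-0.173, 0.985, -0.001, -0.002]
force: [0.2, -0.1, 0.3]
finger_gap: 0.996
gripper_force: 0.0
```

apply_moves(
  claw=[1,1,1,1,1],
  travel=[
    [0,0,-0.04],
    [0,0,-0.08],
    [0,0,-0.08],
    [0,0,-0.08],
    [0,0,-0.08],
  ],
  turn=[
    [0,0,0],
    [0,0,0],
    [0,0,0],
    [0,0,0],
    [0,0,0],
  ],
)

```text
t: 17.55
tcp_pos: [0.4537, 0.3895, 0.1733]
tool_rot: [-0.173, 0.985, -0.0, -0.0]
force: [-0.7, -0.3, 0.4]
finger_gap: 1.001
gripper_force: 0.0
```

```bash
python3 -c "
from h import *
plan([(.5055,0,.17,84.6)])"
```

```text
at [0.4537 0.3895 0.1733] tilt 0.06 t 17.55 gap 1.001 gf 0.0 F [-0.7 -0.3  0.4]
yaw 109.98
-> [ 0.5055  0.      0.17   84.6   ]
  travel [0.053, -0.24, 0.002] turn z 0.0705
  travel [-0.001, -0.246, 0.002] turn z 0.0705
```

apply_moves(
  claw=[1,1,1,1,1],
  travel=[
    [0.01,-0.048,0],
    [0.021,-0.096,0],
    [0.032,-0.144,0],
    [0.042,-0.192,0],
    [0.053,-0.24,0.002],
  ],
  turn=[
    [0,0,0.014],
    [0,0,0.028],
    [0,0,0.042],
    [0,0,0.056],
    [0,0,0.0705],
  ],
)

```text
t: 17.97
tcp_pos: [0.4788, 0.1931, 0.1704]
tool_rot: [-0.063, 0.998, -0.0, -0.002]
force: [0.4, -0.4, -0.8]
finger_gap: 0.996
gripper_force: 0.0
```

apply_moves(
  claw=[1,1,1,1,1],
  travel=[
    [0,-0.05,0],
    [0,-0.1,0],
    [0,-0.15,0],
    [0,-0.2,0],
    [-0.001,-0.246,0.002],
  ],
  turn=[
    [0,0,0.014],
    [0,0,0.028],
    [0,0,0.042],
    [0,0,0.056],
    [0,0,0.0705],
  ],
)

```text
t: 18.38
tcp_pos: [0.5045, -0.0023, 0.1689]
tool_rot: [0.048, 0.999, 0.0, -0.002]
force: [0.6, 0.2, -0.4]
finger_gap: 0.996
gripper_force: 0.0
```

apply_moves(
  claw=[1,1,1,1,1],
  travel=[
    [0,0,0],
    [0,0,0],
    [0,0,0],
    [0,0,0],
    [0,0,0],
  ],
  turn=[
    [0,0,0],
    [0,0,0],
    [0,0,0],
    [0,0,0],
    [0,0,0],
  ],
)

```text
t: 18.8
tcp_pos: [0.505, 0.0013, 0.17]
tool_rot: [0.046, 0.999, 0.0, -0.001]
force: [-0.8, 0.3, -1.3]
finger_gap: 1.003
gripper_force: 0.0
```

Run:
```python
from h import *
s=shot('side','s8'); crop('s8',200,100,420,400,2,'cs8')
V=np.array([w(s,u,v,d=s['depth'][v,u]) for v in range(300,400) for u in range(270,360) if s['depth'][v,u]>0])
Q=V[abs(V[:,2]-.061)<.004]; print('socket top',len(Q),Q.min(0),Q.max(0),(Q.min(0)+Q.max(0))/2)
plan([(.5055,0,.043,84.6)])
```

```text
socket top 442 [0.43185296 0.36926462 0.05724506] [0.47617327 0.41542123 0.0646725 ] [0.45401311 0.39234292 0.06095878]
at [0.5052 0.0013 0.1702] tilt 0.06 t 18.85 gap 1.002 gf 0.0 F [-0.3  0.2 -0.8]
yaw 84.74
-> [5.055e-01 0.000e+00 4.300e-02 8.460e+01]
  travel [-0.001, -0.002, 0.159] turn z 0.0008
```

View pics/cs8.png

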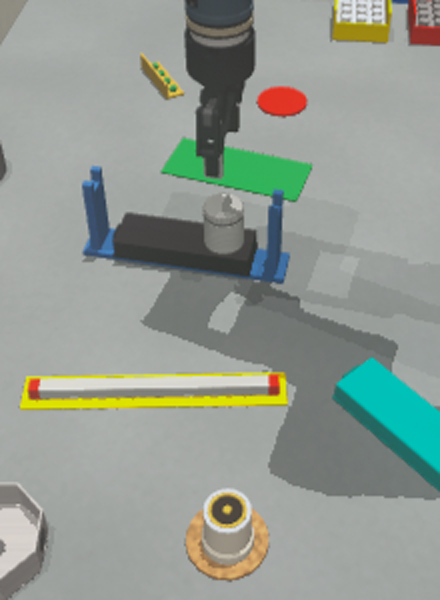

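The socket stands centred on the cork (top at 0.454, 0.391). The gripper is over the canister (crop 223,215). Descending.

apply_moves(
  claw=[1,1,1,1,1],
  travel=[
    [-0.001,-0.001,0.03],
    [-0.001,-0.001,0.07],
    [-0.001,-0.001,0.11],
    [-0.001,-0.001,0.14],
    [-0.001,-0.001,0.158],
  ],
  turn=[
    [0,0,0],
    [0,0,0],
    [0,0,0],
    [0,0,0],
    [0,0,0],
  ],
  newtons=40,
)

```text
t: 19.27
tcp_pos: [0.505, 0.0004, 0.0418]
tool_rot: [0.046, 0.999, 0.0, -0.002]
force: [-1.0, 1.0, -0.1]
finger_gap: 0.995
gripper_force: 0.0
```

apply_moves(
  claw=[1,1,1,0.6,0.4],
  travel=[
    [0,0,0],
    [0,0,0],
    [0,0,0],
    [0,0,0],
    [0,0,0],
  ],
  turn=[
    [0,0,0],
    [0,0,0],
    [0,0,0],
    [0,0,0],
    [0,0,0],
  ],
)

```text
t: 19.68
tcp_pos: [0.5074, -0.0011, 0.0454]
tool_rot: [0.047, 0.999, -0.0, 0.001]
force: [-0.1, -0.4, 0.6]
finger_gap: 0.748
gripper_force: 0.0
```

apply_moves(
  claw=[0.3,0.1,-0.2,-0.5,-1],
  travel=[
    [0,0,0],
    [0,0,0],
    [0,0,0],
    [0,0,0],
    [0,0,0],
  ],
  turn=[
    [0,0,0],
    [0,0,0],
    [0,0,0],
    [0,0,0],
    [0,0,0],
  ],
)

```text
t: 20.1
tcp_pos: [0.5072, -0.0014, 0.0453]
tool_rot: [0.047, 0.999, -0.0, 0.001]
force: [-0.7, 0.4, 5.1]
finger_gap: 0.599
gripper_force: 40.9
```

apply_moves(
  claw=[-1,-1,-1,-1],
  travel=[
    [0,0,0],
    [0,0,0],
    [0,0,0],
    [0,0,0],
  ],
  turn=[
    [0,0,0],
    [0,0,0],
    [0,0,0],
    [0,0,0],
  ],
)

```text
t: 20.43
tcp_pos: [0.5072, -0.0013, 0.0453]
tool_rot: [0.047, 0.999, -0.0, 0.001]
force: [-1.3, -0.2, 5.8]
finger_gap: 0.598
gripper_force: 40.9
```

```bash
python3 -c "
from h import *
plan([(.5055,0,.17,84.6),(.4557,-.3785,.17,60),(.4557,-.3785,.04,60)])"
```

```text
at [ 0.5072 -0.0013  0.0453] tilt 0.12 t 20.43 gap 0.598 gf 40.9 F [-1.3 -0.2  5.8]
yaw 84.61
-> [ 0.5055  0.      0.17   84.6   ]
  travel [0.002, 0.001, -0.156] turn z 0.0001
-> [ 0.4557 -0.3785  0.17   60.    ]
  travel [0.009, -0.238, 0.0] turn z 0.0683
  travel [-0.042, -0.235, 0.0] turn z 0.0683
-> [ 4.557e-01 -3.785e-01  4.000e-02  6.000e+01]
  travel [0.0, 0.0, 0.162] turn z -0.0
```

apply_moves(
  claw=[-1,-1,-1,-1,-1],
  travel=[
    [0,0,-0.01],
    [0,0,-0.04],
    [0,0,-0.08],
    [0,0,-0.12],
    [0,0,-0.156],
  ],
  turn=[
    [0,0,0],
    [0,0,0],
    [0,0,0],
    [0,0,0],
    [0,0,0],
  ],
)

```text
t: 20.85
tcp_pos: [0.506, -0.001, 0.1708]
tool_rot: [0.047, 0.999, 0.0, -0.0]
force: [0.3, -0.6, -2.3]
finger_gap: 0.599
gripper_force: 42.4
```

apply_moves(
  claw=[-1,-1,-1,-1,-1],
  travel=[
    [0.001,-0.03,0],
    [0.003,-0.07,0],
    [0.005,-0.115,0],
    [0.007,-0.16,0],
    [0.008,-0.205,0],
  ],
  turn=[
    [0,0,0.008],
    [0,0,0.02],
    [0,0,0.035],
    [0,0,0.05],
    [0,0,0.06],
  ],
)

```text
t: 21.27
tcp_pos: [0.4837, -0.1647, 0.1695]
tool_rot: [0.142, 0.99, 0.0, -0.0]
force: [0.0, -0.4, -1.2]
finger_gap: 0.599
gripper_force: 42.6
```

```bash
python3 -c "
from h import *
plan([(.4557,-.3785,.17,60)])"
```

```text
at [ 0.4837 -0.1647  0.1695] tilt 0.02 t 21.27 gap 0.599 gf 42.6 F [ 0.  -0.4 -1.2]
yaw 73.72
-> [ 0.4557 -0.3785  0.17   60.    ]
  travel [-0.021, -0.133, -0.0] turn z 0.0381
  travel [-0.036, -0.13, -0.0] turn z 0.0381
```

apply_moves(
  claw=[-1,-1,-1,-1,-1],
  travel=[
    [-0.006,-0.035,0],
    [-0.012,-0.07,0],
    [-0.016,-0.1,0],
    [-0.019,-0.12,0],
    [-0.021,-0.133,0],
  ],
  turn=[
    [0,0,0.008],
    [0,0,0.016],
    [0,0,0.024],
    [0,0,0.032],
    [0,0,0.038],
  ],
)

```text
t: 21.68
tcp_pos: [0.4705, -0.2727, 0.1692]
tool_rot: [0.201, 0.98, -0.0, 0.0]
force: [-0.3, 0.3, -1.4]
finger_gap: 0.601
gripper_force: 42.5
```

apply_moves(
  claw=[-1,-1,-1,-1,-1],
  travel=[
    [-0.01,-0.035,0],
    [-0.02,-0.07,0],
    [-0.028,-0.1,0],
    [-0.033,-0.12,0],
    [-0.035,-0.126,0],
  ],
  turn=[
    [0,0,0.008],
    [0,0,0.016],
    [0,0,0.024],
    [0,0,0.032],
    [0,0,0.038],
  ],
)

```text
t: 22.1
tcp_pos: [0.4571, -0.3767, 0.1691]
tool_rot: [0.26, 0.966, -0.001, 0.0]
force: [-0.7, -0.0, -2.0]
finger_gap: 0.6
gripper_force: 42.5
```

apply_moves(
  claw=[-1,-1,-1,-1,-1],
  travel=[
    [0,0,0],
    [0,0,0.03],
    [0,0,0.07],
    [0,0,0.1],
    [0,0,0.11],
  ],
  turn=[
    [0,0,0],
    [0,0,0],
    [0,0,0],
    [0,0,0],
    [0,0,0],
  ],
)

```text
t: 22.52
tcp_pos: [0.4557, -0.3699, 0.0776]
tool_rot: [0.257, 0.966, 0.003, -0.004]
force: [-0.0, 1.1, -1.8]
finger_gap: 0.601
gripper_force: 42.5
```

apply_moves(
  claw=[-1,-1,-1,-1,-1],
  travel=[
    [0,0,0],
    [0,0,0],
    [0,0,0],
    [0,0,0],
    [0,0,0],
  ],
  turn=[
    [0,0,0],
    [0,0,0],
    [0,0,0],
    [0,0,0],
    [0,0,0],
  ],
)

```text
t: 22.93
tcp_pos: [0.4582, -0.375, 0.0825]
tool_rot: [0.258, 0.966, -0.001, 0.001]
force: [0.1, -0.4, -1.5]
finger_gap: 0.597
gripper_force: 42.5
```

```bash
python3 -c "
from h import *
shot('side','s9'); crop('s9',220,40,420,240,3,'cs9')
plan([(.4557,-.3785,.018,60)])"
```

```text
at [ 0.4581 -0.3749  0.0823] tilt 0.14 t 22.98 gap 0.597 gf 42.5 F [ 0.4 -0.2 -1.4]
yaw 60.13
-> [ 4.557e-01 -3.785e-01  1.800e-02  6.000e+01]
  travel [0.0, -0.005, 0.08] turn z 0.0007
```

View pics/cs9.png

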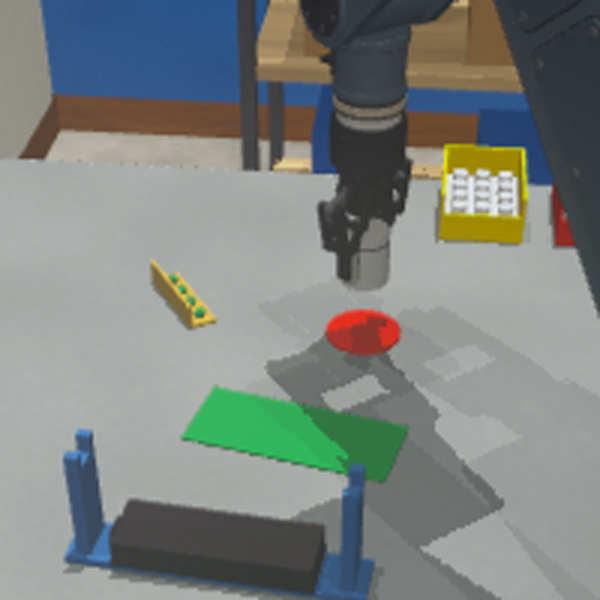

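apply_moves(
  claw=[-1,-1,-1,-1,-1],
  travel=[
    [-0.001,-0.003,0.02],
    [-0.001,-0.005,0.045],
    [-0.001,-0.005,0.065],
    [-0.001,-0.005,0.077],
    [-0.001,-0.005,0.08],
  ],
  turn=[
    [0,0,0],
    [0,0,0],
    [0,0,0],
    [0,0,0],
    [0,0,0],
  ],
)

```text
t: 23.4
tcp_pos: [0.4555, -0.3776, 0.0157]
tool_rot: [0.258, 0.966, 0.001, -0.001]
force: [-0.1, 0.6, -1.6]
finger_gap: 0.6
gripper_force: 42.5
```

apply_moves(
  claw=[-1,-1,-1,-1,-1],
  travel=[
    [0,0,0],
    [0,0,0],
    [0,0,0],
    [0,0,0],
    [0,0,0],
  ],
  turn=[
    [0,0,0],
    [0,0,0],
    [0,0,0],
    [0,0,0],
    [0,0,0],
  ],
)

```text
t: 23.82
tcp_pos: [0.4566, -0.3786, 0.0178]
tool_rot: [0.258, 0.966, -0.0, 0.001]
force: [0.7, 0.4, -2.2]
finger_gap: 0.596
gripper_force: 42.5
```

apply_moves(
  claw=[-1,-1,-1,-1,-1],
  travel=[
    [0,0,0.002],
    [0,0,0.004],
    [0,0,0.005],
    [0,0,0.005],
    [0,0,0.005],
  ],
  turn=[
    [0,0,0],
    [0,0,0],
    [0,0,0],
    [0,0,0],
    [0,0,0],
  ],
)

```text
t: 24.23
tcp_pos: [0.4562, -0.3783, 0.0133]
tool_rot: [0.258, 0.966, -0.0, 0.0]
force: [-0.6, 1.3, 4.3]
finger_gap: 0.598
gripper_force: 43.0
```

apply_moves(
  claw=[-1,-1,-1],
  travel=[
    [0,0,0.001],
    [0,0,0.001],
    [0,0,0.001],
  ],
  turn=[
    [0,0,0],
    [0,0,0],
    [0,0,0],
  ],
)

```text
t: 24.48
tcp_pos: [0.4562, -0.3783, 0.0133]
tool_rot: [0.258, 0.966, -0.0, 0.0]
force: [-2.5, 1.5, 9.0]
finger_gap: 0.601
gripper_force: 43.6
```

apply_moves(
  claw=[0.25,0.35,0.5,0.7,1],
  travel=[
    [0,0,0],
    [0,0,0],
    [0,0,0],
    [0,0,0],
    [0,0,0],
  ],
  turn=[
    [0,0,0],
    [0,0,0],
    [0,0,0],
    [0,0,0],
    [0,0,0],
  ],
)

```text
t: 24.9
tcp_pos: [0.4562, -0.3782, 0.0118]
tool_rot: [0.258, 0.966, 0.0, -0.0]
force: [0.3, 0.4, -0.1]
finger_gap: 0.965
gripper_force: 0.0
```

apply_moves(
  claw=[1,1,1,1,1],
  travel=[
    [0,0,0],
    [0,0,0],
    [0,0,-0.03],
    [0,0,-0.07],
    [0,0,-0.11],
  ],
  turn=[
    [0,0,0],
    [0,0,0],
    [0,0,0],
    [0,0,0],
    [0,0,0],
  ],
)

```text
t: 25.32
tcp_pos: [0.4555, -0.3775, 0.1]
tool_rot: [0.258, 0.966, 0.001, -0.001]
force: [-0.2, -0.8, -0.1]
finger_gap: 1.0
gripper_force: 0.0
```

apply_moves(
  claw=[1,1,1,1,1],
  travel=[
    [0,0,-0.04],
    [0,0,-0.08],
    [0,0,-0.08],
    [0,0,-0.08],
    [0,0,-0.08],
  ],
  turn=[
    [0,0,0],
    [0,0,0],
    [0,0,0],
    [0,0,0],
    [0,0,0],
  ],
)

```text
t: 25.73
tcp_pos: [0.4558, -0.3777, 0.1638]
tool_rot: [0.258, 0.966, 0.0, -0.0]
force: [-0.4, -0.8, -0.6]
finger_gap: 1.004
gripper_force: 0.0
```

```bash
python3 -c "
from h import *
plan([(.5578,-.005,.16,84.6)])"
```

```text
at [ 0.4558 -0.3777  0.1638] tilt 0.05 t 25.73 gap 1.004 gf 0.0 F [-0.4 -0.8 -0.6]
yaw 60.12
-> [ 5.578e-01 -5.000e-03  1.600e-01  8.460e+01]
  travel [0.061, 0.234, 0.002] turn z -0.068
  travel [0.01, 0.241, 0.002] turn z -0.068
```

apply_moves(
  claw=[1,1,1,1,1],
  travel=[
    [0.012,0.047,0],
    [0.024,0.094,0],
    [0.036,0.141,0],
    [0.048,0.188,0],
    [0.061,0.234,0.002],
  ],
  turn=[
    [0,0,-0.014],
    [0,0,-0.028],
    [0,0,-0.042],
    [0,0,-0.056],
    [0,0,-0.068],
  ],
)

```text
t: 26.15
tcp_pos: [0.5063, -0.1894, 0.1607]
tool_rot: [0.153, 0.988, 0.001, -0.002]
force: [0.1, 0.2, 0.2]
finger_gap: 0.997
gripper_force: 0.0
```

apply_moves(
  claw=[1,1,1,1,1],
  travel=[
    [0.002,0.048,0],
    [0.004,0.096,0],
    [0.006,0.144,0],
    [0.008,0.192,0],
    [0.01,0.241,0.002],
  ],
  turn=[
    [0,0,-0.014],
    [0,0,-0.028],
    [0,0,-0.042],
    [0,0,-0.056],
    [0,0,-0.068],
  ],
)

```text
t: 26.57
tcp_pos: [0.5569, -0.0034, 0.159]
tool_rot: [0.046, 0.999, 0.0, -0.002]
force: [0.5, -0.3, 0.4]
finger_gap: 1.002
gripper_force: 0.0
```

apply_moves(
  claw=[1,1,1,1,1],
  travel=[
    [0,0,0],
    [0,0,0],
    [0,0,0],
    [0,0,0],
    [0,0,0],
  ],
  turn=[
    [0,0,0],
    [0,0,0],
    [0,0,0],
    [0,0,0],
    [0,0,0],
  ],
)

```text
t: 26.98
tcp_pos: [0.5574, -0.0069, 0.1604]
tool_rot: [0.048, 0.999, -0.0, -0.001]
force: [-0.3, -0.4, 0.7]
finger_gap: 0.997
gripper_force: 0.0
```

Run:
```python
from h import *
s=shot('side','s10'); shot('top','t10')
V=np.array([w(s,u,v,d=s['depth'][v,u]) for v in range(90,165) for u in range(310,370) if s['depth'][v,u]>0])
Q=V[abs(V[:,2]-.065)<.004]; print('can top',len(Q),Q.min(0),Q.max(0),(Q.min(0)+Q.max(0))/2)
hsv=cv2.cvtColor(s['pixels'],cv2.COLOR_RGB2HSV)
V=np.array([w(s,u,v,d=s['depth'][v,u]) for v in range(190,250) for u in range(230,350) if s['depth'][v,u]>0 and hsv[v,u,1]<60 and hsv[v,u,2]<100])
Q=V[abs(V[:,2]-.038)<.003]; print('cover',len(Q),cv2.minAreaRect((Q[:,:2]*1000).astype(np.float32)),np.median(Q[:,2]))
plan([(.5578,-.005,.015,84.6)])
```

```text
can top 126 [ 0.37674943 -0.6841363   0.06105077] [ 0.4791364  -0.34702926  0.06888351] [ 0.42794292 -0.51558278  0.06496714]
cover 1018 ((556.8516845703125, -3.3375015258789062), (61.916648864746094, 178.9087371826172), 84.38411712646484) 0.037917509792315174
at [ 0.5577 -0.0068  0.1608] tilt 0.03 t 27.08 gap 1.0 gf 0.0 F [-0.2  0.2 -0.3]
yaw 84.47
-> [ 5.578e-01 -5.000e-03  1.500e-02  8.460e+01]
  travel [0.0, 0.002, 0.182] turn z -0.0007
```

apply_moves(
  claw=[1,1,1,1,1],
  travel=[
    [0,0.002,0.03],
    [0,0.002,0.07],
    [0,0.002,0.11],
    [0,0.002,0.15],
    [0,0.002,0.17],
  ],
  turn=[
    [0,0,0],
    [0,0,0],
    [0,0,0],
    [0,0,0],
    [0,0,0],
  ],
  newtons=50,
)

```text
t: 27.5
tcp_pos: [0.5562, -0.0046, 0.0219]
tool_rot: [0.048, 0.999, 0.0, -0.002]
force: [-1.0, -0.1, 0.7]
finger_gap: 0.999
gripper_force: 0.0
```

apply_moves(
  claw=[1,1,1,1,1],
  travel=[
    [0,0,0],
    [0,0,0],
    [0,0,0.01],
    [0,0,0.019],
    [0,0,0.019],
  ],
  turn=[
    [0,0,0],
    [0,0,0],
    [0,0,0],
    [0,0,0],
    [0,0,0],
  ],
)

```text
t: 27.92
tcp_pos: [0.5581, -0.004, 0.0097]
tool_rot: [0.047, 0.999, -0.0, 0.0]
force: [-0.8, 0.7, 0.7]
finger_gap: 1.002
gripper_force: 0.0
```

apply_moves(
  claw=[0.8,0.6,0.4,0.2,-0.2],
  travel=[
    [0,0,0],
    [0,0,0],
    [0,0,0],
    [0,0,0],
    [0,0,0],
  ],
  turn=[
    [0,0,0],
    [0,0,0],
    [0,0,0],
    [0,0,0],
    [0,0,0],
  ],
)

```text
t: 28.33
tcp_pos: [0.5587, -0.0041, 0.0107]
tool_rot: [0.047, 0.999, -0.0, 0.001]
force: [-0.7, -1.2, 6.1]
finger_gap: 0.696
gripper_force: 55.8
```

apply_moves(
  claw=[-0.5,-1,-1,-1,-1],
  travel=[
    [0,0,0],
    [0,0,0],
    [0,0,0],
    [0,0,0],
    [0,0,0],
  ],
  turn=[
    [0,0,0],
    [0,0,0],
    [0,0,0],
    [0,0,0],
    [0,0,0],
  ],
)

```text
t: 28.75
tcp_pos: [0.5587, -0.0042, 0.0107]
tool_rot: [0.047, 0.999, -0.0, 0.001]
force: [-1.3, -1.3, 5.9]
finger_gap: 0.691
gripper_force: 55.8
```

Run:
```python
from h import *
np.set_printoptions(precision=4,suppress=True)
s=load('s10'); V=np.array([np.r_[w(s,u,v,d=s['depth'][v,u]),u,v] for v in range(110,165) for u in range(320,365) if s['depth'][v,u]>0])
Q=V[(abs(V[:,2]-.065)<.006)&(V[:,1]>-.45)]; print('can top',len(Q),Q.min(0),Q.max(0),(Q.min(0)+Q.max(0))[:2]/2)
plan([(.5578,-.005,.19,84.6),(.5102,-.196,.19,77.4),(.5102,-.196,.04,77.4)])
```

```text
can top 128 [  0.4308  -0.397    0.0594 334.     131.    ] [  0.4791  -0.347    0.0706 349.     140.    ] [ 0.455 -0.372]
at [ 0.5587 -0.0042  0.0107] tilt 0.11 t 28.75 gap 0.691 gf 55.8 F [-1.3 -1.3  5.9]
yaw 84.62
-> [ 0.5578 -0.005   0.19   84.6   ]
  travel [0.001, -0.001, -0.224] turn z 0.0001
-> [ 0.5102 -0.196   0.19   77.4   ]
  travel [0.037, -0.243, 0.0] turn z 0.04
-> [ 0.5102 -0.196   0.04   77.4   ]
  travel [0.0, 0.0, 0.187] turn z -0.0
```

apply_moves(
  claw=[-1,-1,-1,-1,-1],
  travel=[
    [0,0,-0.01],
    [0,0,-0.04],
    [0,0,-0.08],
    [0,0,-0.12],
    [0,0,-0.16],
  ],
  turn=[
    [0,0,0],
    [0,0,0],
    [0,0,0],
    [0,0,0],
    [0,0,0],
  ],
)

```text
t: 29.17
tcp_pos: [0.5571, -0.0034, 0.1388]
tool_rot: [0.047, 0.999, 0.0, -0.001]
force: [0.2, 0.0, -2.7]
finger_gap: 0.695
gripper_force: 54.8
```

apply_moves(
  claw=[-1,-1,-1,-1,-1],
  travel=[
    [0,0,-0.03],
    [0,0,-0.055],
    [0,0,-0.064],
    [0,0,-0.064],
    [0,0,-0.064],
  ],
  turn=[
    [0,0,0],
    [0,0,0],
    [0,0,0],
    [0,0,0],
    [0,0,0],
  ],
)

```text
t: 29.58
tcp_pos: [0.5573, -0.0036, 0.1884]
tool_rot: [0.047, 0.999, 0.0, -0.001]
force: [-0.8, 0.0, -2.2]
finger_gap: 0.69
gripper_force: 55.0
```

apply_moves(
  claw=[-1,-1,-1,-1,-1],
  travel=[
    [0.005,-0.04,0],
    [0.012,-0.09,0],
    [0.02,-0.14,0],
    [0.028,-0.19,0],
    [0.034,-0.225,0],
  ],
  turn=[
    [0,0,0.008],
    [0,0,0.016],
    [0,0,0.024],
    [0,0,0.032],
    [0,0,0.04],
  ],
)

```text
t: 30.0
tcp_pos: [0.5121, -0.1828, 0.1866]
tool_rot: [0.111, 0.994, 0.0, -0.002]
force: [0.0, 0.4, -1.8]
finger_gap: 0.69
gripper_force: 55.1
```

apply_moves(
  claw=[-1,-1,-1,-1,-1],
  travel=[
    [0.003,-0.012,0],
    [0.003,-0.017,0],
    [0.003,-0.017,0],
    [0.003,-0.017,0],
    [0.003,-0.017,0],
  ],
  turn=[
    [0,0,0],
    [0,0,0],
    [0,0,0],
    [0,0,0],
    [0,0,0],
  ],
)

```text
t: 30.42
tcp_pos: [0.5087, -0.1915, 0.1884]
tool_rot: [0.109, 0.994, 0.001, -0.001]
force: [-1.1, 0.1, -1.4]
finger_gap: 0.692
gripper_force: 55.1
```

```bash
python3 -c "
from h import *
shot('side','s11'); crop('s11',220,40,420,240,3,'cs11')
plan([(.5115,-.196,.06,77.4)])"
```

```text
at [ 0.5089 -0.1915  0.1886] tilt 0.06 t 30.47 gap 0.691 gf 55.1 F [-0.5  1.1 -1.3]
yaw 77.52
-> [ 5.115e-01 -1.960e-01  6.000e-02  7.740e+01]
  travel [-0.004, -0.005, 0.161] turn z 0.0007
```

View pics/cs11.png

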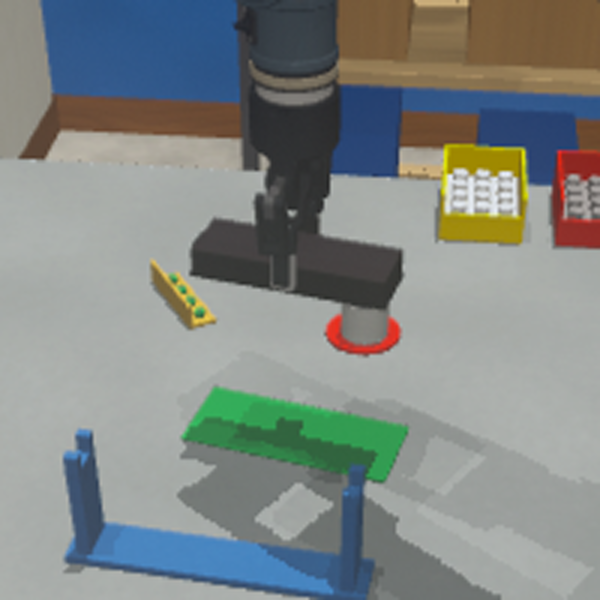

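The cover is held level above the mat, and the canister is upright on the red pad. Lowering.

apply_moves(
  claw=[-1,-1,-1,-1,-1],
  travel=[
    [-0.004,-0.005,0.03],
    [-0.004,-0.005,0.07],
    [-0.004,-0.005,0.11],
    [-0.004,-0.005,0.15],
    [-0.004,-0.005,0.17],
  ],
  turn=[
    [0,0,0.0007],
    [0,0,0.0007],
    [0,0,0.0007],
    [0,0,0.0007],
    [0,0,0.0007],
  ],
)

```text
t: 30.88
tcp_pos: [0.5098, -0.1955, 0.0499]
tool_rot: [0.11, 0.994, 0.001, -0.002]
force: [0.2, 0.7, -2.1]
finger_gap: 0.689
gripper_force: 55.0
```

apply_moves(
  claw=[-1,-1,-1,-1,-1],
  travel=[
    [0,0,0.01],
    [0,0,0.02],
    [0,0,0.03],
    [0,0,0.034],
    [0,0,0.034],
  ],
  turn=[
    [0,0,0],
    [0,0,0],
    [0,0,0],
    [0,0,0],
    [0,0,0],
  ],
)

```text
t: 31.3
tcp_pos: [0.5113, -0.1978, 0.0258]
tool_rot: [0.111, 0.994, -0.0, 0.0]
force: [-0.8, -0.5, -1.6]
finger_gap: 0.693
gripper_force: 55.0
```

apply_moves(
  claw=[-1,-1,-1,-1,-1],
  travel=[
    [0,0,0],
    [0,0,0],
    [0,0,0],
    [0,0,0],
    [0,0,0],
  ],
  turn=[
    [0,0,0],
    [0,0,0],
    [0,0,0],
    [0,0,0],
    [0,0,0],
  ],
)

```text
t: 31.72
tcp_pos: [0.5112, -0.198, 0.0261]
tool_rot: [0.111, 0.994, -0.0, 0.0]
force: [-0.6, 1.1, -2.2]
finger_gap: 0.694
gripper_force: 55.0
```

```bash
python3 -c "
from h import *
plan([(.5112,-.196,.0067,77.4)])"
```

```text
at [ 0.5112 -0.198   0.0261] tilt 0.05 t 31.72 gap 0.694 gf 55.0 F [-0.6  1.1 -2.2]
yaw 77.27
-> [ 5.112e-01 -1.960e-01  6.700e-03  7.740e+01]
  travel [0.001, 0.002, 0.024] turn z -0.0007
```

apply_moves(
  claw=[-1,-1,-1,-1,-1],
  travel=[
    [0.001,0.002,0.008],
    [0.001,0.002,0.014],
    [0.001,0.002,0.019],
    [0.001,0.002,0.022],
    [0.001,0.002,0.023],
  ],
  turn=[
    [0,0,0],
    [0,0,0],
    [0,0,0],
    [0,0,0],
    [0,0,0],
  ],
)

```text
t: 32.13
tcp_pos: [0.5101, -0.1958, 0.0068]
tool_rot: [0.111, 0.994, 0.0, -0.001]
force: [-1.6, 1.3, 4.3]
finger_gap: 0.695
gripper_force: 55.7
```

apply_moves(
  claw=[-1,-1,-1,-1],
  travel=[
    [0,0,0],
    [0,0,0],
    [0,0,0.001],
    [0,0,0.001],
  ],
  turn=[
    [0,0,0],
    [0,0,0],
    [0,0,0],
    [0,0,0],
  ],
)

```text
t: 32.47
tcp_pos: [0.5108, -0.1963, 0.0068]
tool_rot: [0.111, 0.994, -0.0, 0.0]
force: [-0.1, -0.1, -1.0]
finger_gap: 0.694
gripper_force: 55.2
```

apply_moves(
  claw=[0.45,0.55,0.7,0.85,1],
  travel=[
    [0,0,0],
    [0,0,0],
    [0,0,0],
    [0,0,0],
    [0,0,0],
  ],
  turn=[
    [0,0,0],
    [0,0,0],
    [0,0,0],
    [0,0,0],
    [0,0,0],
  ],
)

```text
t: 32.88
tcp_pos: [0.5106, -0.1962, 0.0066]
tool_rot: [0.111, 0.994, -0.0, 0.0]
force: [-0.0, -0.5, -0.7]
finger_gap: 0.999
gripper_force: 0.0
```

apply_moves(
  claw=[1,1,1,1,1],
  travel=[
    [0,0,0],
    [0,0,0],
    [0,0,-0.03],
    [0,0,-0.07],
    [0,0,-0.11],
  ],
  turn=[
    [0,0,0],
    [0,0,0],
    [0,0,0],
    [0,0,0],
    [0,0,0],
  ],
)

```text
t: 33.3
tcp_pos: [0.5097, -0.1956, 0.0945]
tool_rot: [0.111, 0.994, 0.001, -0.001]
force: [0.6, -1.0, 0.3]
finger_gap: 0.996
gripper_force: 0.0
```

apply_moves(
  claw=[1,1,1,1,1],
  travel=[
    [0,0,-0.05],
    [0,0,-0.1],
    [0,0,-0.15],
    [0,0,-0.2],
    [0,0,-0.2],
  ],
  turn=[
    [0,0,0],
    [0,0,0],
    [0,0,0],
    [0,0,0],
    [0,0,0],
  ],
)

```text
t: 33.72
tcp_pos: [0.5148, -0.1985, 0.263]
tool_rot: [0.111, 0.994, -0.004, 0.008]
force: [1.7, 0.1, -0.6]
finger_gap: 0.995
gripper_force: 0.0
```

apply_moves(
  claw=[1,1,1,1,1],
  travel=[
    [0,0,0],
    [0,0,0],
    [0,0,0],
    [0,0,0],
    [0,0,0],
  ],
  turn=[
    [0,0,0],
    [0,0,0],
    [0,0,0],
    [0,0,0],
    [0,0,0],
  ],
)

```text
t: 34.13
tcp_pos: [0.5098, -0.1957, 0.2528]
tool_rot: [0.111, 0.994, 0.001, -0.002]
force: [-0.6, 0.7, 0.2]
finger_gap: 1.0
gripper_force: 0.0
```

Run:
```python
from h import *
s=shot('side','s12')
hsv=cv2.cvtColor(s['pixels'],cv2.COLOR_RGB2HSV)
V=np.array([w(s,u,v,d=s['depth'][v,u]) for v in range(150,215) for u in range(265,370) if s['depth'][v,u]>0 and hsv[v,u,1]<60 and hsv[v,u,2]<100])
Q=V[abs(V[:,2]-.034)<.003]; print('cover',len(Q),cv2.minAreaRect((Q[:,:2]*1000).astype(np.float32)),np.median(Q[:,2]))
plan([])
```

```text
cover 709 ((509.6036682128906, -192.10470581054688), (61.86404037475586, 178.68096923828125), 76.49125671386719) 0.03405844150673332
at [ 0.51   -0.1958  0.2531] tilt 0.17 t 34.18 gap 1.004 gf 0.0 F [0.8 0.6 0.3]
yaw 77.27
```

View pics/s12.png

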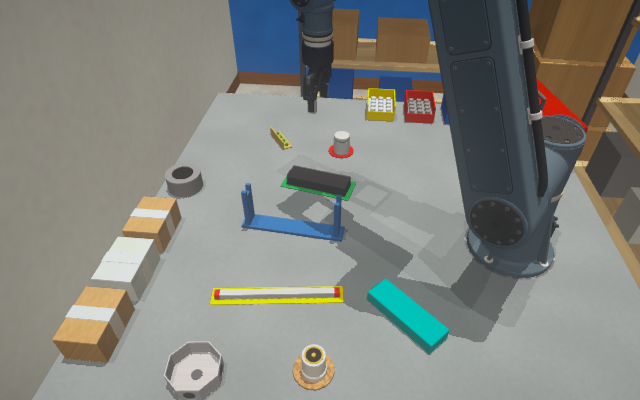

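The final picture shows the bar on the strip (277,295), socket on the cork (313,362), canister on the red pad (342,143) and cover on the mat (318,182). The octagon box, brass bracket and turquoise box are untouched. The cover measures within about 4 mm and 1° of the mat's centre line, so I'm handing in.

```bash
python3 -c "
from station import manip
print(manip.sign_off())"
```

```text
the job is handed in; nothing more can be done
None
```

The job is done and handed in at about 34 s: bar on the strip, socket on the cork pad, canister on the red pad and cover on the mat, moved in that order, each within a few millimetres of its centre by camera, with the octagon box, brass bracket and turquoise look-alike left alone.

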